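Turn an oiled carving face up with the bench lifter

ROBOT

A 6-joint arm with a two-finger parallel gripper is mounted at the origin on the work surface. World frame = base frame: x ahead of the robot, y to its left, z up, the work surface at z = 0. Lengths are in m, angles in degrees, forces in N, time in s.
With the tool pointing down it reaches from about 0.4 to 0.825 m from the base axis. Payload 7 kg.
Tool frame: the origin (TCP) lies at the very end of the fingers, on their centre line; the grasp point (between the pads) lies 19 mm behind it; x points along the fingers, y is the direction in which the jaws open and shut, and the axes are right-handed (so a half turn about x gives the same grasp; the last joint's range is limited). The gripper opens to 88 mm and grips with 3 to 60 N. Pads are 19 mm wide; open, the fingers measure 130 mm over their backs; the gripper's body (78 mm by 193 mm) begins 47 mm behind the grasp point.
Start: joints at [-59.41, 20.546, 0.682, 0, -70.136, -16.507], TCP at [0.164, -0.655, 0.227] pointing down, gripper open.
Joint ranges: [-176.03, 176.03], [-82.01, 121.73], [-58.28, 71.71], [-173.87, 95.51], [-174.79, -0.11], [-173.66, 173.66]. Speed limits (degrees/s): [136.94, 136.94, 172.46, 180, 180, 180].

INTERFACE

Orientations are given as [roll, pitch, yaw] about the fixed x, y, z axes, in that order (R = Rz(yaw) Ry(pitch) Rx(roll)).
In Python, from plant import monitor, eyes, ticket gives the robot as it stands. The module is installed in compiled form; this text tells all that it offers.
- The arm moves only by the shell command python3 -m crank 'ROWS'. ROWS is JSON, a list of rows, each an object with "linear": the shift along the world's x, y, z in units of 60 mm (1.0 is 60 mm), a list of three; "rot": the turn, a rotation vector about the world's x, y, z in units of 5 degrees (1.0 is 5 degrees), a list of three; "hand": the opening, from 0 (shut) to 1 (fully open). In form: [{"linear": [tx, ty, tz], "rot": [ax, ay, az], "hand": hand}, ...]. A call has 1 to 20 rows; each row shifts and turns the pose as measured when the row begins; what a row does not reach is not made up. A row lasts 1/8 s, in which the tool goes at most 62.5 mm and 10.7 degrees, less where a joint would pass 70% of its speed; a pose out of reach is approached as far as the arm can. A call is refused whole if a number of a shift passes 1 or a number of a turn 1, either way. A call with a gripper value outside its range is refused whole. The fingers move at their own pace and stop on an object; the grip force is fixed at half the most. Time passes only in rows, so rows that do not move let the fingers close. It gives the time, the measured TCP pose, the force and the opening at its end, in the units of the state.
- monitor.get_obs(): the state, without advancing time (a new reading comes with each control period).
- eyes.snapshot(name): name is "scene" or "top" or "wrist"; returns a dict with "image" (420x560x3 uint8, red, green, blue), "depth" (420x560 float32, m along the optical axis (not along the pixel's ray), 0 where there is no reading), "K" (3x3 intrinsics, pixels), "k1" (the pictures are not rectified: a ray, as slopes to the right and down, at radius r is drawn at 1 + k1 r^2 times it, then the intrinsics apply), "camera_from_world" (4x4, takes a point from world to camera coordinates); the wrist camera has in their place "hand_eye" (4x4, takes a point from camera to tool coordinates, whose origin is the TCP and whose axes are the tool frame's). Camera axes: x right, y up, looking along -z (the intrinsics and any distortion apply to the point x, -y, -z); pixel columns grow to the right and rows downward; lengths in m; the calibration is good to about 2 mm. A picture is of the moment at which its call begins: read the wrist's pose just before it.
- ticket.close_job(): hands the job in, once; it reports no verdict.
The state is a dict: "clock": time; "joint_pos": joint angles; "qvel": joint speeds; "tau": joint torques, N m; "tool_pos": TCP position; "orientation": TCP orientation; "force": force on the tool from outside, world axes, zero at the start; "moment": the same for the moment, N m; "opening": finger opening in m.
Only numpy, scipy, OpenCV 4.12 (cv2) and the standard library are available. Lean on these libraries where they do the work, as an engineer would, in place of code of your own. Each camera call takes 0.05 s, during which the arm holds its last target.

TASK

The square wooden plaque lies carved side down on the cork board and its oil is still wet: the gripper must not touch it, it must not be picked up off the board, and it must not be shoved along on its carving by more than a few millimetres. Take the steel lifter by its handle, slide the blade under an edge of the plaque and tip the plaque over, so that it lies carved side up, flat on the cork board. Then lay the lifter down flat on the bench top, off the board, let go of it, and leave the gouge, the sanding block and the carved wheel where they are.

Things in the scene. Friction and masses are not known exactly. Their poses are not given: they have to be found in the camera images.
- plaque: Pale wooden plaque, panel 130 x 130 x 20 mm, 0.24 to 0.39 kg; a round rosette 90 mm across stands 6 mm proud of its carved face. It starts carved side down on the rosette, so a 6 mm high gap runs 20 mm in under each edge's middle. Plain back. Origin: centre of the rosette's outer face (on the board at the start); z points out of the back, up at the start; x, y along the edges.
- board: Fixed cork board, 220 (its x) x 520 (its y) x 22 mm, let into the bench so that its top is 12 to 22 mm above the bench. Origin: centre of the underside, 22 mm below its top; z up. The plaque starts about 70 mm from its centre towards the -y end, a loose sanding block lies at the +y end, the middle is free.
- lifter: Lifter, 0.26 kg, standing on its blade on the bench at the robot's right (-y), blade towards +y. Steel blade 120 x 64 x 3 mm, clamped firmly at an extension that differs each time: its front edge is 70 to 125 mm ahead of the origin. Brown handle 100 x 18 x 24 mm high, middle at (-78, 0, 58) mm, sloping up to the rear 0.35 rad. Origin: on the blade's underside; x forward, z up.
- lifter_grip (a point): Place to hold the lifter: centre of the front half of its handle, at (-65, 0, 53) mm of the lifter's frame; pinch across the 18 mm width (the lifter's y).
- gouge: Bystander: carving gouge on the bench beside the lifter (the two may change places), 200 mm long, 28 mm thick, blade 12 mm wide, round dark wooden handle. Origin near its middle, on the underside.
- sanding_block: Bystander: loose wooden sanding block 90 x 40 x 31 mm on the board's +y end. Origin: centre of the underside.
- wheel: Bystander: carved wooden toy wheel, 98 mm across, 26 mm high, lying on the bench at the far right, beyond the lifter and the gouge. Origin: centre of the underside.
Not all that is in view belongs to the job. What is shaped like the lifter but purple or turquoise is not meant.

How it is judged:
By the outcome, as a careful person would: the job done as asked, in the order asked, and still so for the second after the job is handed in, with the robot touching nothing.
It also fails if it takes over 64 s, if anything falls off the work surface, if the arm or the gripper's body presses on something with over 40 N, if the wrist force passes 120 N, or if a joint passes its speed limit or range.

## Working session

There is one attempt and no reset: what is moved stays moved. The work goes in short steps, Python scripts to look and compute and a shell command to move; the robot and the scene stay as the last step left them, time stands still between calls to the robot, and variables do not carry over. Pictures are saved under pics/ and viewed, and the job is handed in when it is done.

```bash
mkdir -p pics; ls
cat > h.py <<'E'
import numpy as np, cv2
from plant import monitor, eyes, ticket
from scipy.spatial.transform import Rotation as Rn
def tool():
    o=monitor.get_obs(); T=np.eye(4); T[:3,:3]=Rn.from_euler('xyz',o['orientation'],degrees=True).as_matrix(); T[:3,3]=o['tool_pos']; return T
def snap(n):
    T=tool(); s=eyes.snapshot(n)
    s['wfc']= T@np.array(s['hand_eye']) if n=='wrist' else np.linalg.inv(s['camera_from_world'])
    s['K']=np.array(s['K']); return s
def save(s,f,box=None,scale=1):
    im=s['image'][:,:,::-1]
    if box: im=im[box[1]:box[3],box[0]:box[2]]
    if scale!=1: im=cv2.resize(im,None,fx=scale,fy=scale,interpolation=cv2.INTER_CUBIC)
    cv2.imwrite('pics/'+f,im)
def slopes(s,uv):
    uv=np.atleast_2d(np.array(uv,float)); K=s['K']
    d=np.array([s['k1'],0,0,0,0],float)
    return cv2.undistortPoints(uv.reshape(-1,1,2),K,d).reshape(-1,2)
def rays(s,uv):
    p=slopes(s,uv); d=np.c_[p[:,0],-p[:,1],-np.ones(len(p))]
    return s['wfc'][:3,3], d@s['wfc'][:3,:3].T
def onplane(s,uv,z):
    c,d=rays(s,uv); return c+d*((z-c[2])/d[:,2])[:,None]
def bydepth(s,uv):
    uv=np.atleast_2d(uv); c,d=rays(s,uv); z=s['depth'][uv[:,1].astype(int),uv[:,0].astype(int)]
    return c+d*z[:,None]
def cloud(s):
    h,w=s['depth'].shape; u,v=np.meshgrid(np.arange(w),np.arange(h)); 
    P=bydepth(s,np.c_[u.ravel(),v.ravel()]).reshape(h,w,3); P[s['depth']==0]=np.nan; return P
def proj(s,P):
    P=np.atleast_2d(P); M=np.linalg.inv(s['wfc']); c=P@M[:3,:3].T+M[:3,3]
    a=c[:,0]/-c[:,2]; b=-c[:,1]/-c[:,2]; r2=a*a+b*b; f=1+s['k1']*r2
    return np.c_[s['K'][0,0]*a*f+s['K'][0,2], s['K'][1,1]*b*f+s['K'][1,2]]
E
python3 - <<'E'
from h import *
for n in ['scene','top','wrist']:
    s=snap(n); save(s,n+'0.png'); print(n,s['wfc'].round(3).tolist(),s['K'].round(1).tolist(),s['k1'])
print(monitor.get_obs())
E
```

```text
pics
scene [[-0.883, -0.394, 0.257, 0.8], [0.47, -0.751, 0.463, 0.588], [0.011, 0.529, 0.848, 1.147], [0.0, 0.0, 0.0, 1.0]] [[519.8, 0.0, 277.7], [0.0, 519.8, 203.8], [0.0, 0.0, 1.0]] -0.09377759180088222
top [[-0.027, 0.997, -0.074, 0.394], [-1.0, -0.026, 0.013, 0.028], [0.011, 0.074, 0.997, 1.153], [0.0, 0.0, 0.0, 1.0]] [[425.8, 0.0, 282.7], [0.0, 425.8, 208.0], [0.0, 0.0, 1.0]] 0.039172344527942035
wrist [[-0.243, -0.938, -0.247, 0.098], [0.97, -0.235, -0.063, -0.672], [0.001, -0.255, 0.967, 0.384], [0.0, 0.0, 0.0, 1.0]] [[294.5, 0.0, 283.4], [0.0, 294.5, 210.8], [0.0, 0.0, 1.0]] 0.003918767564782778
{'clock': 0.15, 'joint_pos': array([-5.94106354e+01,  2.05833328e+01,  6.46771396e-01, -1.42044110e-02,
       -7.01364677e+01, -1.65060559e+01]), 'qvel': array([ 0.01185215, -0.07222026,  0.01712032,  0.12474295, -0.04370245,
        0.03790844]), 'tau': array([ 1.46170241e-04, -5.83275640e+01,  2.93294191e+01,  7.00119808e+00,
        8.81996850e-03, -1.29574087e-04]), 'tool_pos': array([ 0.16412371, -0.65436735,  0.22583149]), 'orientation': array([ 96.14423015,  89.92575963, 110.22270392]), 'force': array([0.31525684, 0.46274319, 0.25008615]), 'moment': array([ 0.06532026, -0.00090839, -0.02951368]), 'opening': 0.0872961525855752}
```

View pics/scene0.png

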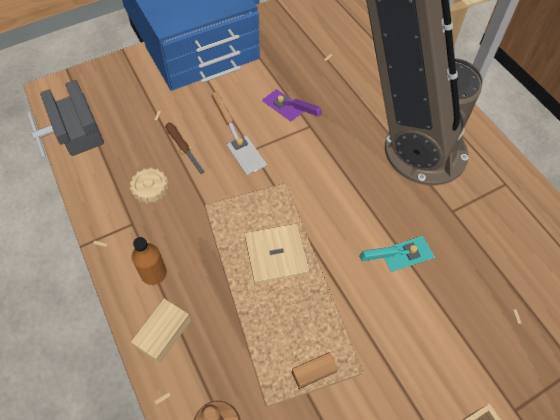

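View pics/top0.png

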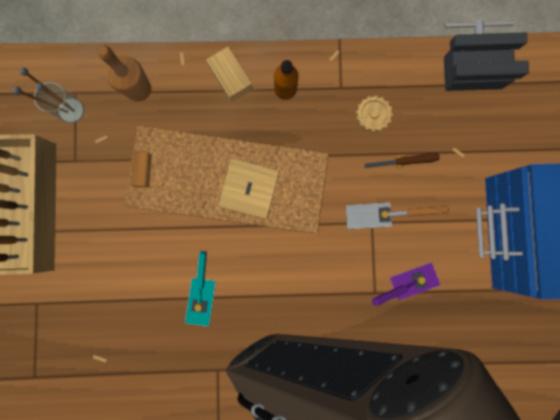

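View pics/wrist0.png

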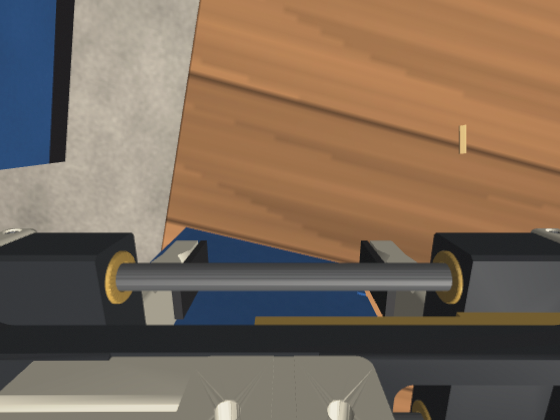

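The scene shows the steel lifter (blade at 247,154, handle at 225,108), the plaque (277,252), the gouge (184,148), the wheel (149,185) and the sanding block (315,370). Lifter candidates in the top view are grey (370,215), purple (412,285) and turquoise (200,302). Only the grey one, with a steel blade and a brown handle, fits, so I'll confirm it enlarged.

Run:
```python
from h import *
s=snap('scene'); save(s,'sl.png',(190,80,330,190),5.5)
t=snap('top'); save(t,'tl.png',(330,180,470,250),5.5); save(t,'tp.png',(120,115,340,245),3.6)
save(s,'sp.png',(195,175,375,405),2.6)
P=cloud(s); 
for n,uv in dict(bench=(330,180),board=(240,200),plq=(260,240),plq2=(295,265),blade=(250,160),block=(315,370),gouge=(176,137),wheel=(149,185)).items(): print(n,P[uv[1],uv[0]].round(4))
Q=cloud(t)
for n,uv in dict(bench=(300,260),board=(300,160),board2=(180,200),plq=(235,190),plq2=(262,190),blade=(360,215)).items(): print('top',n,Q[uv[1],uv[0]].round(4))
```

```text
bench [ 0.2931 -0.0391  0.0013]
board [ 0.5389 -0.0823  0.0207]
plq [0.552  0.0576 0.047 ]
plq2 [0.5096 0.1537 0.0459]
blade [ 0.4552 -0.1941  0.0072]
block [0.5908 0.3867 0.048 ]
gouge [ 0.6068 -0.3506  0.0228]
wheel [ 0.7306 -0.2292  0.0288]
top bench [ 0.3377 -0.0298  0.0042]
top board [ 0.6063 -0.0372  0.0166]
top board2 [0.5062 0.2863 0.016 ]
top plq [0.5259 0.1367 0.0451]
top plq2 [0.5244 0.0663 0.0428]
top blade [ 4.544e-01 -1.964e-01  3.000e-04]
```

View pics/sl.png

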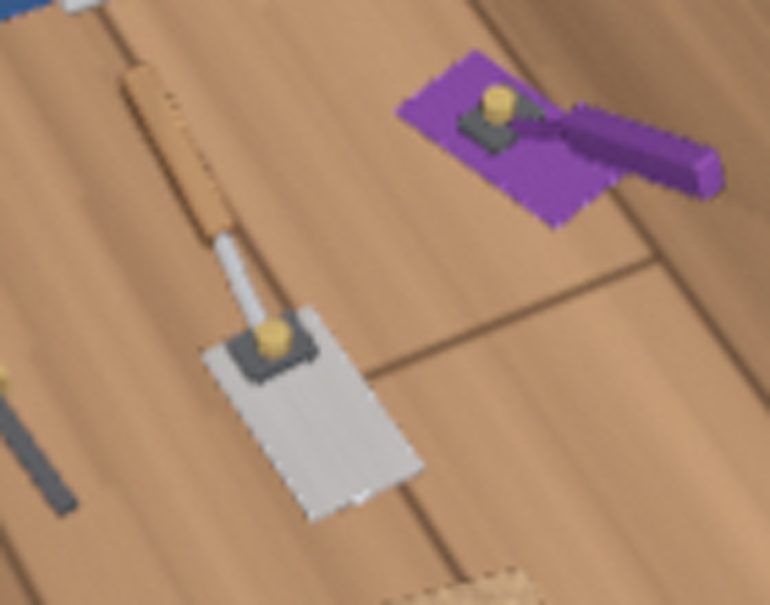

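View pics/tl.png

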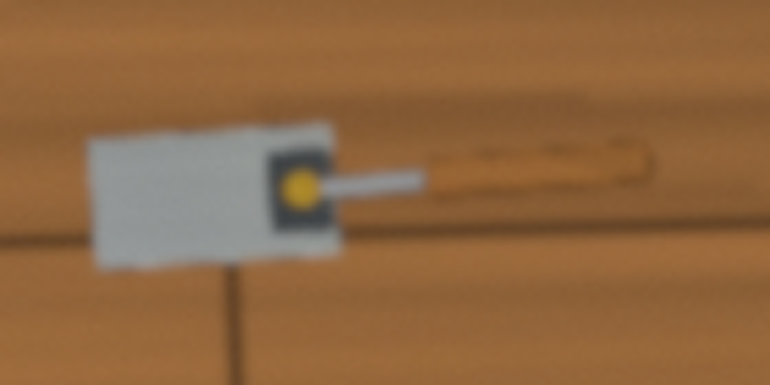

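View pics/tp.png

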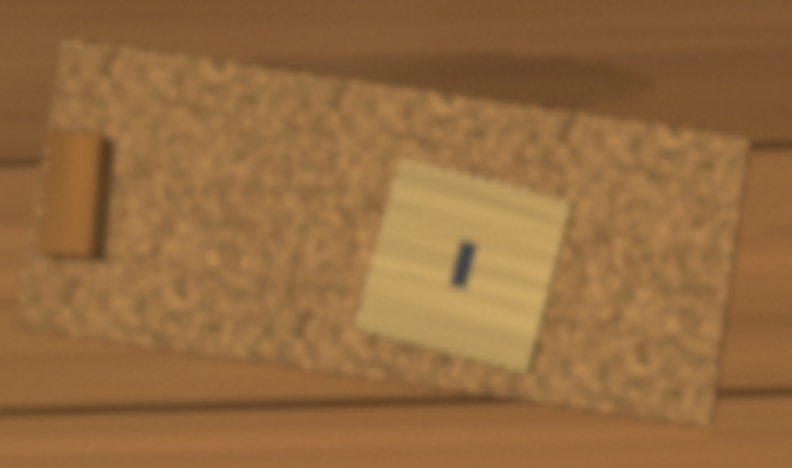

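View pics/sp.png

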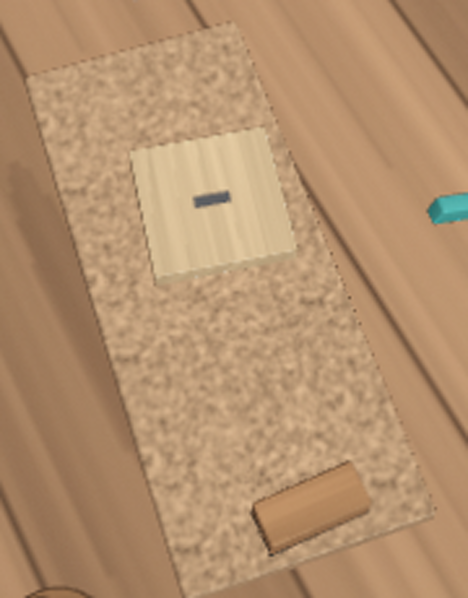

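The grey lifter with its steel blade and wooden handle is the right one. Next I'll measure corners across both views.

```bash
cat > tri.py <<'E'
from h import *
def tri(views):
    A=[];b=[]
    for s,uv in views:
        c,d=rays(s,[uv]); d=d[0]/np.linalg.norm(d[0]); M=np.eye(3)-np.outer(d,d); A.append(M); b.append(M@c)
    x=np.linalg.solve(sum(A),sum(b)); return x
E
python3 - <<'E'
from tri import *
s=snap('scene');t=snap('top')
def run(name,S,Tt,off_s,k_s,off_t,k_t,z):
    S=[((x)/k_s+off_s[0],y/k_s+off_s[1]) for x,y in S]; Tt=[((x)/k_t+off_t[0],y/k_t+off_t[1]) for x,y in Tt]
    print(name)
    for a,b in zip(S,Tt): print(' tri',tri([(s,a),(t,b)]).round(4),'s',onplane(s,[a],z)[0][:2].round(4),'t',onplane(t,[b],z)[0][:2].round(4))
run('plaque',[(131,152),(266,127),(297,248),(153,277)],[(570,203),(530,372),(358,328),(398,158)],(195,175),2.6,(120,115),3.6,.045)
run('blade FR(+x?),FL,RL,RR',[(424,467),(312,521),(203,353),(308,306)],[(97,270),(90,137),(330,123),(342,247)],(190,80),5.5,(330,180),5.5,.003)
run('handle front-top mid, rear-top mid',[(222,235),(138,67)],[(427,172),(650,160)],(190,80),5.5,(330,180),5.5,.06)
run('board',[(27,75),(232,21),(433,516),(186,597)],[(748,140),(710,422),(22,322),(65,42)],(195,175),2.6,(120,115),3.6,.019)
E
```

```text
plaque
 tri [0.5733 0.022  0.0399] s [0.5747 0.0243] t [0.5722 0.0222]
 tri [0.4492 0.0551 0.0377] s [0.4507 0.0592] t [0.4496 0.0543]
 tri [0.4852 0.1786 0.0394] s [0.4868 0.1807] t [0.4848 0.1779]
 tri [0.6107 0.1459 0.0417] s [0.613  0.1459] t [0.6083 0.1468]
blade FR(+x?),FL,RL,RR
 tri [ 0.418  -0.1622 -0.0008] s [ 0.4201 -0.1604] t [ 0.4171 -0.1609]
 tri [ 0.4826 -0.1605 -0.0022] s [ 0.4837 -0.1568] t [ 0.4826 -0.16  ]
 tri [ 4.863e-01 -2.789e-01  2.000e-04] s [ 0.4867 -0.2764] t [ 0.4865 -0.2785]
 tri [ 0.425  -0.2822 -0.0006] s [ 0.4258 -0.2792] t [ 0.4252 -0.2815]
handle front-top mid, rear-top mid
 tri [ 0.4577 -0.3121  0.0424] s [ 0.4623 -0.2968] t [ 0.4577 -0.3075]
 tri [ 0.459  -0.403   0.0801] s [ 0.4522 -0.4212] t [ 0.4606 -0.4114]
board
 tri [ 0.6213 -0.1129  0.0194] s [ 0.622  -0.1139] t [ 0.6206 -0.1124]
 tri [ 0.4112 -0.0778  0.0164] s [ 0.4128 -0.0768] t [ 0.4105 -0.0771]
 tri [0.498  0.4329 0.0051] s [0.5006 0.4355] t [0.4977 0.4272]
 tri [0.7092 0.3964 0.0126] s [0.7108 0.3967] t [0.7063 0.3951]
```

```bash
cat > d.py <<'E'
from h import *
import sys
def delta(pos,R=None):
    T=tool(); d=(np.array(pos)-T[:3,3])/.06
    r=Rn.from_matrix(R@T[:3,:3].T).as_rotvec(degrees=True)/5 if R is not None else np.zeros(3)
    print('lin units',d.round(2),'rot units',r.round(2))
def rot(xa,ya):
    xa=np.array(xa,float);xa/=np.linalg.norm(xa);ya=np.array(ya,float);ya-=xa*(ya@xa);ya/=np.linalg.norm(ya)
    return np.c_[xa,ya,np.cross(xa,ya)]
E
python3 - <<'E'
from d import *
print(tool().round(3))
for y in [(1,.04,0),(-1,-.04,0)]: delta((.457,-.36,.20),rot((0,0,-1),y))
s=snap('scene');t=snap('top')
print('hf',onplane(t,[(427/5.5+330,172/5.5+180)],.052),onplane(s,[(222/5.5+190,235/5.5+80)],.052))
print('hr',onplane(t,[(650/5.5+330,160/5.5+180)],.086),onplane(s,[(138/5.5+190,67/5.5+80)],.086))
E
```

```text
[[-0.    -0.243  0.97   0.164]
 [ 0.     0.97   0.243 -0.655]
 [-1.     0.    -0.     0.226]
 [ 0.     0.     0.     1.   ]]
lin units [ 4.88  4.91 -0.44] rot units [ -0.     0.   -20.36]
lin units [ 4.88  4.91 -0.44] rot units [-0.   -0.   15.64]
hf [[ 0.45816194 -0.30992607  0.052     ]] [[ 0.45980355 -0.3033007   0.052     ]]
hr [[ 0.45903627 -0.40097159  0.086     ]] [[ 0.46050019 -0.39703756  0.086     ]]
```

```bash
python3 -m crank '[{"linear":[0.5,0.5,0],"rot":[0,0,1],"hand":1},{"linear":[0.5,0.5,0],"rot":[0,0,1],"hand":1},{"linear":[0.5,0.5,0],"rot":[0,0,1],"hand":1},{"linear":[0.5,0.5,0],"rot":[0,0,1],"hand":1},{"linear":[0.5,0.5,0],"rot":[0,0,1],"hand":1},{"linear":[0.5,0.5,0],"rot":[0,0,1],"hand":1},{"linear":[0.5,0.4,0],"rot":[0,0,1],"hand":1},{"linear":[0.5,0.4,0],"rot":[0,0,1],"hand":1},{"linear":[0.3,0.3,0],"rot":[0,0,1],"hand":1},{"linear":[0.2,0.2,0],"rot":[0,0,1],"hand":1},{"linear":[0,0,0],"rot":[0,0,1],"hand":1},{"linear":[0,0,0],"rot":[0,0,1],"hand":1},{"linear":[0,0,0],"rot":[0,0,1],"hand":1},{"linear":[0,0,0],"rot":[0,0,1],"hand":1},{"linear":[0,0,0],"rot":[0,0,1],"hand":1}]'
python3 - <<'E'
from d import *
delta((.457,-.344,.20),rot((0,0,-1),(-1,-.04,0)))
s=snap('wrist'); save(s,'w1.png',None,1.4); print(monitor.get_obs()['joint_pos'].round(1))
E
```

```text
clock: 2.33
tool_pos: [0.4424, -0.387, 0.2276]
orientation: [-93.5, 89.8, -1.9]
force: [-0.1, -0.4, -0.0]
opening: 0.0875
lin units [ 0.24  0.72 -0.46] rot units [0.   0.04 0.14]
[-22.2  12.3 -10.7  -0.1 -66.9  24. ]
```

View pics/w1.png

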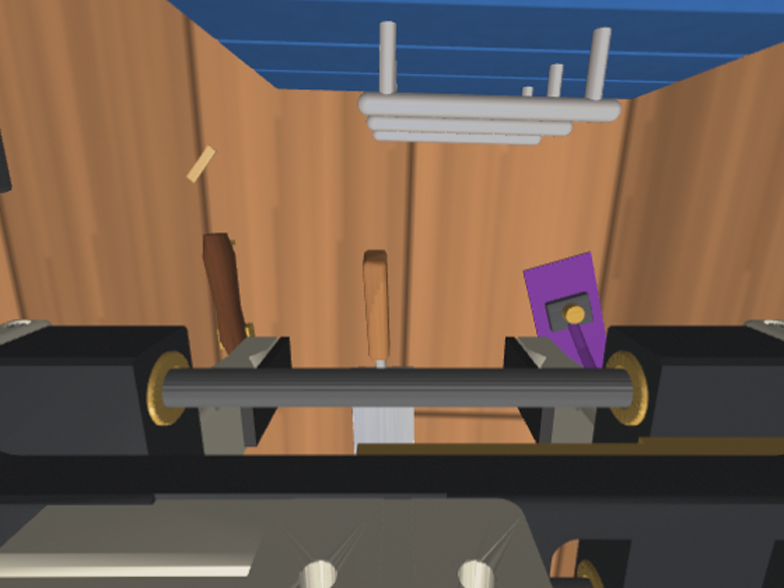

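The wrist view shows the lifter handle from (375,252) to (378,357), the gouge to its left and the purple decoy to its right.

Run:
```python
from h import *
s=snap('wrist')
f=lambda u,v:(u/1.4,v/1.4)
print('rear top',onplane(s,[f(375,262)],.086),'front top',onplane(s,[f(378,357)],.052), 'sides at front',onplane(s,[f(367,356),f(389,356)],.045)[:,:2])
```

```text
rear top [[ 0.45971915 -0.40138248  0.086     ]] front top [[ 0.45729766 -0.31134181  0.052     ]] sides at front [[ 0.4673806  -0.30894593]
 [ 0.44780008 -0.30960058]]
```

```bash
python3 -m crank '[{"linear":[0.26,0.6,-0.4],"rot":[0,0,0.14],"hand":1},{"linear":[0,0.1,-0.6],"rot":[0,0,0],"hand":1},{"linear":[0,0,-0.6],"rot":[0,0,0],"hand":1},{"linear":[0,0,-0.5],"rot":[0,0,0],"hand":1},{"linear":[0,0,-0.4],"rot":[0,0,0],"hand":1},{"linear":[0,0,0],"rot":[0,0,0],"hand":1}]'
python3 - <<'E'
from d import *
delta((.458,-.347,.035),rot((0,0,-1),(-1,-.035,0)))
s=snap('wrist'); save(s,'w2.png',None,1.4); s=snap('scene'); save(s,'s2.png',(150,60,370,220),3.6)
E
```

```text
clock: 3.18
tool_pos: [0.459, -0.3441, 0.0752]
orientation: [-106.7, 89.6, -15.3]
force: [-0.5, -0.7, 1.2]
opening: 0.0874
lin units [-0.02 -0.05 -0.67] rot units [0.02 0.08 0.12]
```

View pics/w2.png

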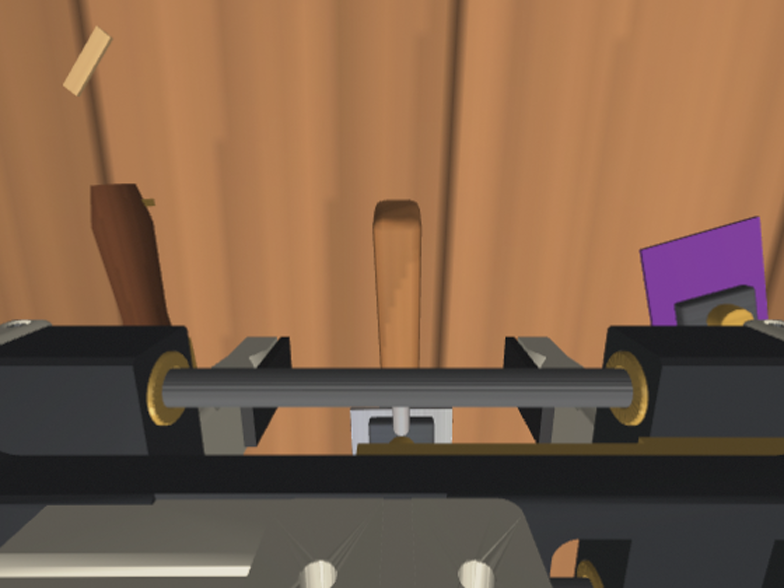

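View pics/s2.png

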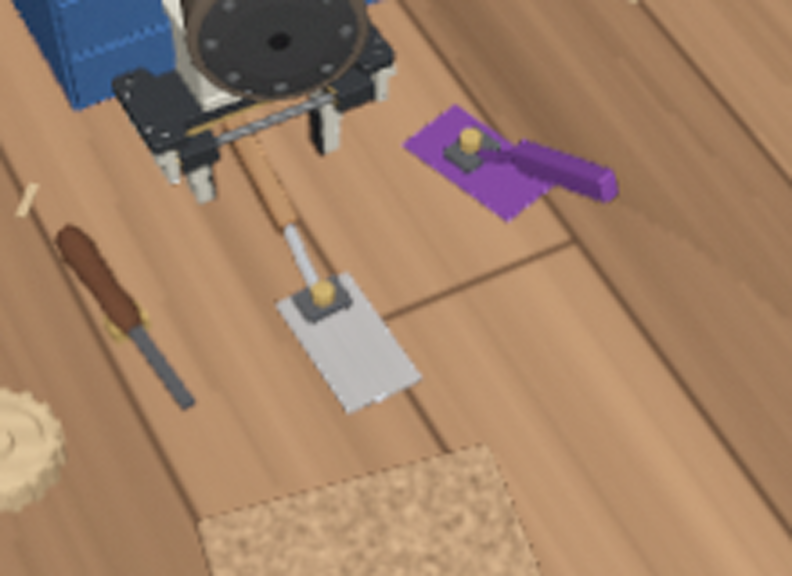

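The handle is centred between the fingers, at about (398,345) in the wrist view. I'll descend and close.

```bash
python3 -m crank '[{"linear":[-0.02,-0.03,-0.4],"rot":[0,0.08,0.12],"hand":1},{"linear":[0,0,-0.27],"rot":[0,0,0],"hand":1},{"linear":[0,0,0],"rot":[0,0,0],"hand":1},{"linear":[0,0,0],"rot":[0,0,0],"hand":0},{"linear":[0,0,0],"rot":[0,0,0],"hand":0},{"linear":[0,0,0],"rot":[0,0,0],"hand":0},{"linear":[0,0,0],"rot":[0,0,0],"hand":0},{"linear":[0,0,0],"rot":[0,0,0],"hand":0},{"linear":[0,0,0],"rot":[0,0,0],"hand":0}]';  python3 - <<'E'
from d import *
print(tool().round(4)); o=monitor.get_obs(); print(o['force'],o['moment'],o['opening'])
s=snap('scene'); save(s,'s3.png',(150,60,370,220),3.6)
E
```

```text
clock: 4.4
tool_pos: [0.4639, -0.3485, 0.0433]
orientation: [-121.8, 89.1, -29.8]
force: [0.1, -0.4, 0.1]
opening: 0.0336
[[ 0.0143 -0.9993 -0.0348  0.4639]
 [-0.0081 -0.0349  0.9994 -0.3485]
 [-0.9999 -0.014  -0.0086  0.0433]
 [ 0.      0.      0.      1.    ]]
[ 0.05183811 -0.43488151  0.06457629] [ 0.05525367  0.22546063 -0.02147074] 0.03361544585300813
```

View pics/s3.png

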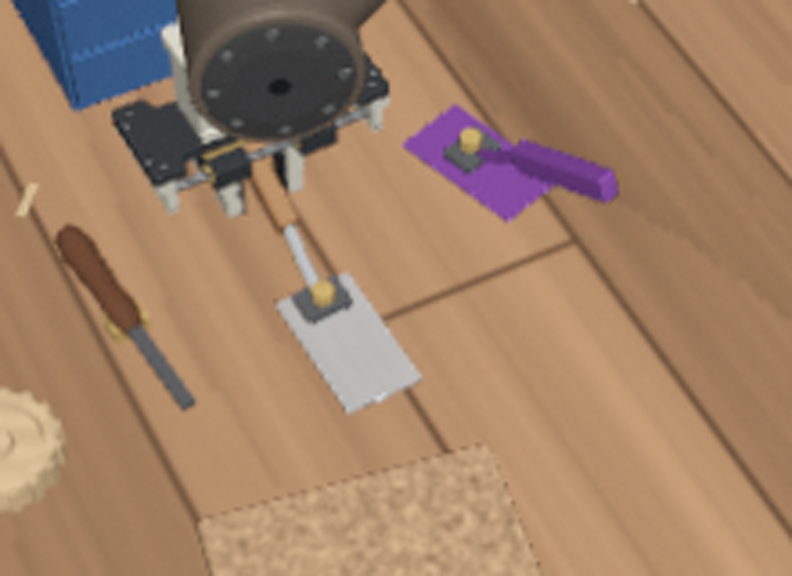

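```bash
python3 -m crank '[{"linear":[-0.1,0.02,-0.13],"rot":[0,0.16,0],"hand":0.38},{"linear":[0,0,0],"rot":[0,0,0],"hand":0.38}]';  python3 - <<'E'
from d import *
delta((.458,-.347,.035),rot((0,0,-1),(-1,-.035,0)))
E
```

```text
clock: 4.7
tool_pos: [0.4572, -0.3471, 0.0348]
orientation: [169.1, 89.5, -98.9]
force: [0.5, -0.7, -0.2]
opening: 0.0333
lin units [0.01 0.   0.  ] rot units [ 0.09 -0.01  0.  ]
```

```bash
python3 -m crank '[{"linear":[0.01,0,0],"rot":[0.09,0,0],"hand":0},{"linear":[0,0,0],"rot":[0,0,0],"hand":0},{"linear":[0,0,0],"rot":[0,0,0],"hand":0},{"linear":[0,0,0],"rot":[0,0,0],"hand":0},{"linear":[0,0,0],"rot":[0,0,0],"hand":0}]';  python3 - <<'E'
from d import *
print(tool().round(4)); o=monitor.get_obs(); print(o['force'],o['moment'],o['opening'])
E
```

```text
clock: 5.32
tool_pos: [0.4579, -0.3471, 0.0346]
orientation: [63.2, 89.9, 155.2]
force: [-0.5, 1.1, -0.8]
opening: 0.0182
[[-1.400e-03 -9.994e-01 -3.480e-02  4.579e-01]
 [ 7.000e-04 -3.480e-02  9.994e-01 -3.471e-01]
 [-1.000e+00  1.400e-03  7.000e-04  3.460e-02]
 [ 0.000e+00  0.000e+00  0.000e+00  1.000e+00]]
[-0.49857824  1.11941285 -0.82060507] [-0.01269697  0.09139615  0.04552842] 0.018173531900879766
```

```bash
python3 -m crank '[{"linear":[0,0,0.15],"rot":[0,0,0],"hand":0},{"linear":[0,0,0.4],"rot":[0,0,0],"hand":0},{"linear":[0,0,0.5],"rot":[0,0,0],"hand":0},{"linear":[0,0,0.5],"rot":[0,0,0],"hand":0},{"linear":[0,0,0],"rot":[0,0,0],"hand":0}]';  python3 - <<'E'
from d import *
print(tool().round(4)); o=monitor.get_obs(); print(o['force'],o['moment'],o['opening'])
s=snap('scene'); save(s,'s4.png',(150,60,370,220),3.6)
t=snap('top'); save(t,'t4.png',(320,170,470,250),5)
E
```

```text
clock: 5.95
tool_pos: [0.4566, -0.3468, 0.1313]
orientation: [70.3, 89.8, 162.3]
force: [0.0, -0.5, -2.6]
opening: 0.0179
[[-0.0032 -0.9994 -0.0348  0.4566]
 [ 0.001  -0.0348  0.9994 -0.3468]
 [-1.      0.0032  0.0011  0.1313]
 [ 0.      0.      0.      1.    ]]
[ 0.04923498 -0.5288418  -2.58179201] [-0.15093993  0.1309397  -0.01775545] 0.017942034981732764
```

View pics/s4.png

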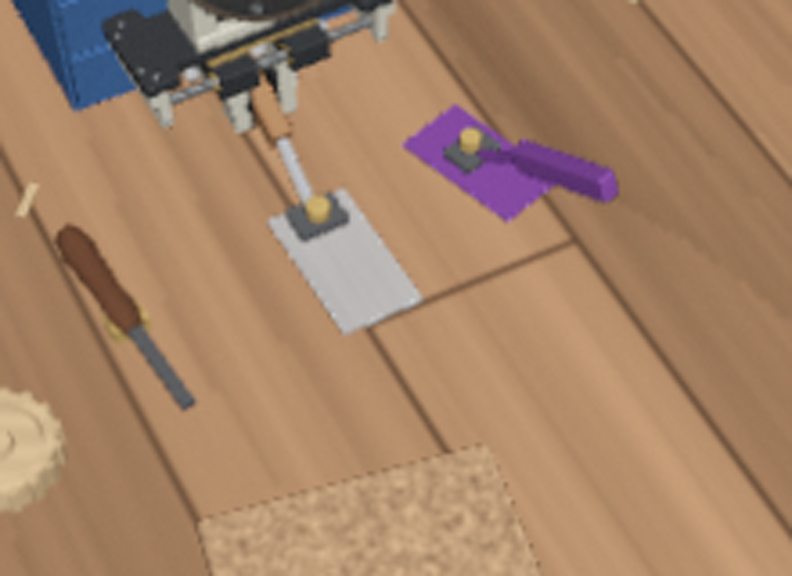

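View pics/t4.png

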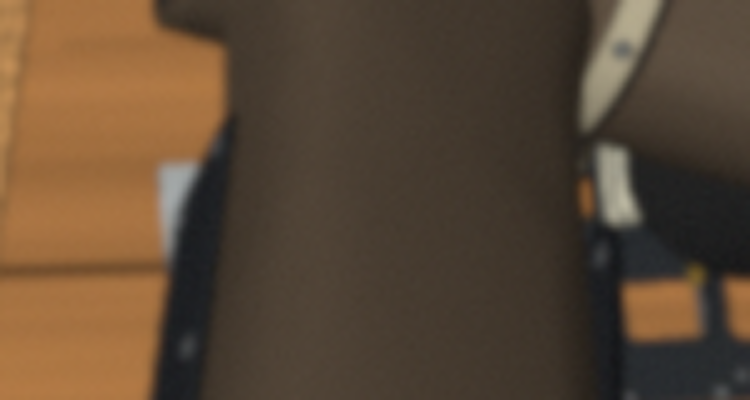

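Run:
```python
from h import *
s=snap('scene')
q=[(x/3.6+150,y/3.6+60) for x,y in [(420,300),(346,333),(269,218),(345,188)]]
print(onplane(s,q,.0997).round(4)); print(cloud(s)[139,250], cloud(s)[130,240],cloud(s)[146,256])
```

```text
[[ 0.4217 -0.1585  0.0997]
 [ 0.4814 -0.1564  0.0997]
 [ 0.4846 -0.2783  0.0997]
 [ 0.4222 -0.2787  0.0997]]
[ 0.45081326 -0.19645054  0.09251779] [ 0.46256592 -0.23111677  0.09856589] [ 0.44913823 -0.16487192  0.09772979]
```

Run:
```python
from h import *
def plane(P,X,Y):
    A=np.c_[P[:,0],P[:,1],np.ones(len(P))]
    w=np.ones(len(P),bool)
    for _ in range(5):
        c=np.linalg.lstsq(A[w],P[w,2],rcond=None)[0]; r=P[:,2]-A@c; w=abs(r)<2.5*np.median(abs(r[w]))+1e-4
    return c
for n in ['scene','top']:
    s=snap(n); P=cloud(s)
    uv=lambda pts:proj(s,pts)
    def poly(pts):
        m=np.zeros(P.shape[:2],np.uint8); cv2.fillPoly(m,[uv(np.array(pts,float)).astype(np.int32)],1); Q=P[m>0]; return Q[~np.isnan(Q).any(1)]
    pq=poly([(.563,.034,.045),(.459,.06,.045),(.49,.168,.045),(.6,.14,.045)])
    bd=poly([(.62,.17,.02),(.52,.20,.02),(.54,.33,.02),(.66,.31,.02)])
    bd2=poly([(.60,-.09,.02),(.43,-.06,.02),(.44,.0,.02),(.60,0,.02)])
    be=poly([(.38,.0,0),(.30,0,0),(.36,.15,0),(.43,.15,0)]); be2=poly([(.72,.0,0),(.68,0,0),(.7,.1,0),(.74,.1,0)])
    for nm,Q in [('plq',pq),('board',bd),('board2',bd2),('bench',be),('bench2',be2)]:
        c=plane(Q,0,0); m=Q.mean(0); print(n,nm,len(Q),'z at mean',(c@np.r_[m[:2],1]).round(4),'median',np.median(Q[:,2]).round(4),'slope',c[:2].round(3))
    if n=='scene':
        bl=poly([(.428,-.167,.0997),(.475,-.165,.0997),(.478,-.235,.0997),(.43,-.235,.0997)]); c=plane(bl,0,0); print('blade',len(bl),np.median(bl[:,2]),c)
```

```text
scene plq 2076 z at mean 0.045 median 0.045 slope [ 0.002 -0.003]
scene board 3064 z at mean 0.0188 median 0.0188 slope [-0.     0.003]
scene board2 1712 z at mean 0.0192 median 0.0192 slope [0.002 0.008]
scene bench 1593 z at mean 0.0004 median 0.0004 slope [ 0.001 -0.   ]
scene bench2 685 z at mean 0.0002 median 0.0001 slope [ 0.012 -0.01 ]
blade 421 0.09677507661301687 [ 0.00767477 -0.00738671  0.09190063]
top plq 1864 z at mean 0.0444 median 0.0445 slope [-0.     0.002]
top board 2244 z at mean 0.0186 median 0.0185 slope [0.001 0.001]
top board2 1811 z at mean 0.0185 median 0.0184 slope [-0.001 -0.002]
top bench 1654 z at mean -0.0002 median -0.0002 slope [ 0.008 -0.001]
top bench2 559 z at mean -0.0001 median -0.0002 slope [-0.019  0.007]
```

```bash
python3 -m crank '[{"linear":[0,0.2,0],"rot":[0,0,-0.3],"hand":0},{"linear":[0,0.4,0],"rot":[0,0,-0.5],"hand":0},{"linear":[0,0.4,0],"rot":[0,0,-0.5],"hand":0},{"linear":[0,0.4,0],"rot":[0,0,-0.5],"hand":0},{"linear":[0,0.4,0],"rot":[0,0,-0.5],"hand":0},{"linear":[0,0.4,-0.1],"rot":[0,0,-0.5],"hand":0},{"linear":[0,0.4,-0.2],"rot":[0,0,-0.5],"hand":0},{"linear":[0,0.3,-0.2],"rot":[0,0,-0.26],"hand":0},{"linear":[0,0,0],"rot":[0,0,0],"hand":0}]';  cat >> d.py <<'E'
PD=np.array([.272,.962,0]); PD/=np.linalg.norm(PD); LY=np.array([-PD[1],PD[0],0]); NE=np.array([.5124,.0389,0]); ZB=.0187
def tgt(s,h,pitch,tl=.1866,th=.0346,p0=0):
    """TCP pose so that blade bottom front edge is s m beyond near edge along PD at height h over board, blade pitch deg (tip up +); p0 = blade pitch in tool (deg)"""
    a=np.radians(pitch-p0); x=np.cos(a)*PD+np.sin(a)*np.array([0,0,1]); z=np.cross(x,LY)
    R=np.c_[-z,LY,x]   # tool x=-z_l, tool y = l_y(-x world), tool z = fwd
    tip=NE+s*PD+np.array([0,0,ZB+h])
    # tip in tool frame: (th,0,tl) rotated by p0 about grasp point (-.019)
    v=np.array([th+.019,tl]); b=np.radians(p0); fx=v[0]*np.cos(b)-v[1]*np.sin(b); fz=v[0]*np.sin(b)+v[1]*np.cos(b)
    t=np.array([fx-.019,0,fz]); return tip-R@t,R
def go(*a,**k): delta(*tgt(*a,**k))
E
python3 - <<'E'
from d import *
print(tool().round(4)); go(-.03,.02,0)
s=snap('scene'); save(s,'s5.png',(170,130,350,310),3.3)
s=snap('wrist'); save(s,'w5.png',None,1.4)
E
```

```text
clock: 7.32
tool_pos: [0.4484, -0.1662, 0.0873]
orientation: [82.0, 88.4, 155.5]
force: [-0.8, -0.0, -2.6]
opening: 0.0178
[[-0.0249 -0.9584  0.2844  0.4484]
 [ 0.0113  0.2842  0.9587 -0.1662]
 [-0.9996  0.0271  0.0038  0.0873]
 [ 0.      0.      0.      1.    ]]
lin units [ 0.09 -0.06 -0.23] rot units [-0.13 -0.29  0.15]
```

View pics/s5.png

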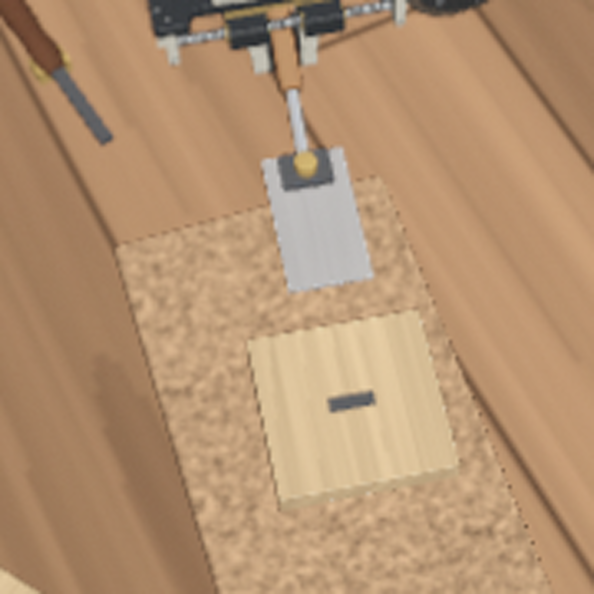

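View pics/w5.png

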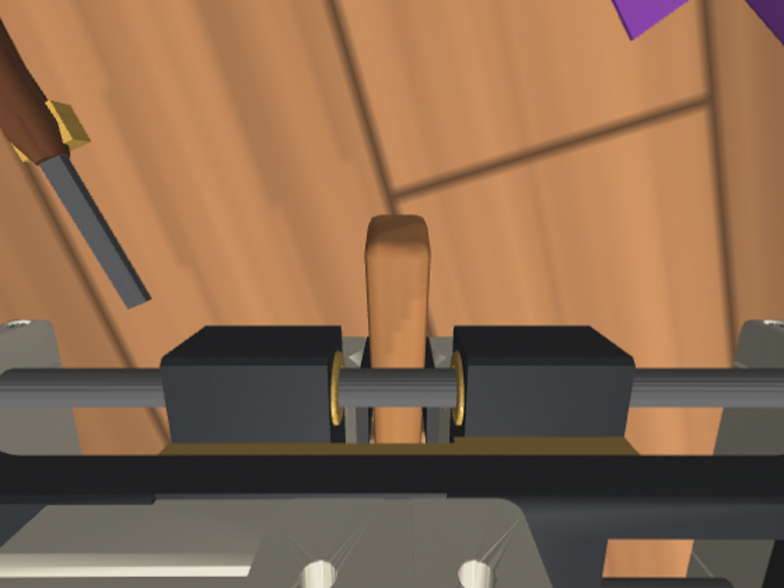

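```bash
python3 -m crank '[{"linear":[0.09,-0.06,-0.2],"rot":[-0.13,-0.29,0.15],"hand":0},{"linear":[0,0,0],"rot":[0,0,0],"hand":0}]'
cat > bl.py <<'E'
from d import *
def blade(n='scene'):
    s=snap(n); P=cloud(s); T=tool()
    # blade region in tool frame: z from .085 to .18, y +-.026, x~.0316
    pts=np.array([(.0316,.026,.09),(.0316,-.026,.09),(.0316,-.026,.178),(.0316,.026,.178)])@T[:3,:3].T+T[:3,3]
    m=np.zeros(P.shape[:2],np.uint8); cv2.fillPoly(m,[proj(s,pts).astype(np.int32)],1); m=cv2.erode(m,np.ones((3,3)))
    Q=P[m>0]; Q=Q[~np.isnan(Q).any(1)]; q=(Q-T[:3,3])@T[:3,:3]
    c=np.polyfit(q[:,2],q[:,0],1); 
    print(n,len(q),'tool-x of blade top at mid',np.median(q[:,0]).round(4),'(nominal .0316) pitch deg (tip up +)',-np.degrees(np.arctan(c[0])).round(2),'fit at tip',np.polyval(c,.1866).round(4), 'world z mid',np.median(Q[:,2]).round(4))
    return s
E
python3 - <<'E'
from bl import *
for i in range(3): s=blade()
blade('top')
go(-.03,.01,0)
save(s,'s6.png',(170,130,350,310),3.3)
E
```

```text
clock: 7.68
tool_pos: [0.4552, -0.1719, 0.0765]
orientation: [-93.1, 89.8, -18.8]
force: [0.1, -0.4, -2.4]
opening: 0.018
scene 533 tool-x of blade top at mid 0.0323 (nominal .0316) pitch deg (tip up +) -1.86 fit at tip 0.0337 world z mid 0.0448
scene 532 tool-x of blade top at mid 0.0321 (nominal .0316) pitch deg (tip up +) -2.35 fit at tip 0.0339 world z mid 0.0454
scene 526 tool-x of blade top at mid 0.0317 (nominal .0316) pitch deg (tip up +) -2.55 fit at tip 0.0337 world z mid 0.0458
top 570 tool-x of blade top at mid -0.4263 (nominal .0316) pitch deg (tip up +) -1.42 fit at tip -0.4264 world z mid 0.5036
lin units [-0.05  0.03 -0.24] rot units [ 0.01  0.06 -0.  ]
```

View pics/s6.png

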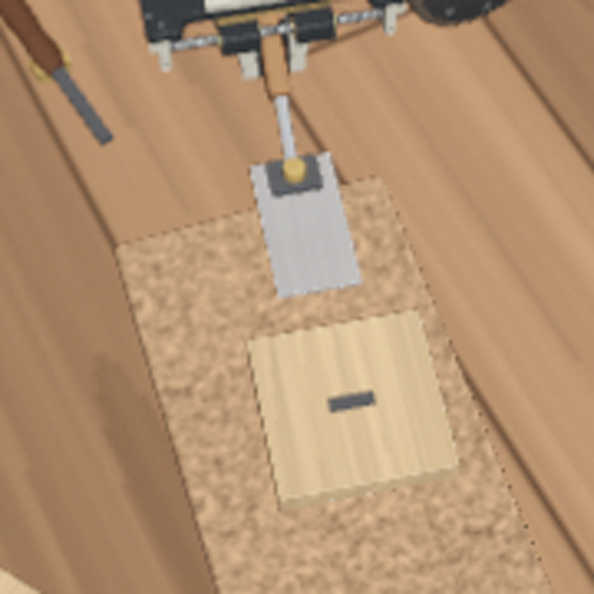

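```bash
python3 -m crank '[{"linear":[-0.05,0.03,-0.24],"rot":[0,0.06,0],"hand":0},{"linear":[0,0,0],"rot":[0,0,0],"hand":0}]'; python3 -m crank '[{"linear":[0,0,-0.06],"rot":[0,0,0],"hand":0}]';python3 -m crank '[{"linear":[0,0,-0.03],"rot":[0,0,0],"hand":0}]';python3 -c "
from d import *
print(tool().round(4)); print(monitor.get_obs()['force'],monitor.get_obs()['moment'])
go(-.03,.003,0)"
```

```text
clock: 8.12
tool_pos: [0.4532, -0.1698, 0.0625]
orientation: [-170.9, 90.0, -96.7]
force: [-0.2, -0.5, -1.5]
opening: 0.0183
clock: 8.25
tool_pos: [0.4535, -0.1697, 0.0589]
orientation: [-144.5, 90.0, -70.3]
force: [-0.1, 0.2, -2.7]
opening: 0.0181
clock: 8.38
tool_pos: [0.4533, -0.1697, 0.0568]
orientation: [179.9, 90.0, -105.9]
force: [-0.3, 0.0, -1.9]
opening: 0.0174
[[-2.000e-04 -9.622e-01  2.723e-01  4.533e-01]
 [-6.000e-04  2.723e-01  9.622e-01 -1.697e-01]
 [-1.000e+00  0.000e+00 -7.000e-04  5.680e-02]
 [ 0.000e+00  0.000e+00  0.000e+00  1.000e+00]]
[-0.3261553   0.01410038 -1.9115714 ] [-0.19346856  0.15507653  0.01271682]
lin units [ 0.    0.   -0.01] rot units [ 0.01 -0.    0.  ]
```

Force noise is about 0.5 N. I'll keep lowering in small steps until contact.

```bash
for i in 1; do python3 -m crank '[{"linear":[0,0,-0.03],"rot":[0,0,0],"hand":0}]' | egrep "pos|force"; python3 -c "
from h import *
print(monitor.get_obs()['moment'].round(3))"; python3 -m crank '[{"linear":[0,0,-0.03],"rot":[0,0,0],"hand":0}]'| egrep "pos|force";  python3 -c "
from bl import *
print(monitor.get_obs()['moment'].round(3)); s=blade(); save(s,'s7.png',(230,160,310,240),7)"; done
```

```text
tool_pos: [0.4534, -0.1697, 0.0549]
force: [-0.8, -0.1, -2.8]
[-0.196  0.104  0.067]
tool_pos: [0.4536, -0.1698, 0.0532]
force: [-2.0, -1.6, 2.0]
[-0.336  0.312  0.039]
scene 512 tool-x of blade top at mid 0.0305 (nominal .0316) pitch deg (tip up +) -1.38 fit at tip 0.0315 world z mid 0.0226
```

View pics/s7.png

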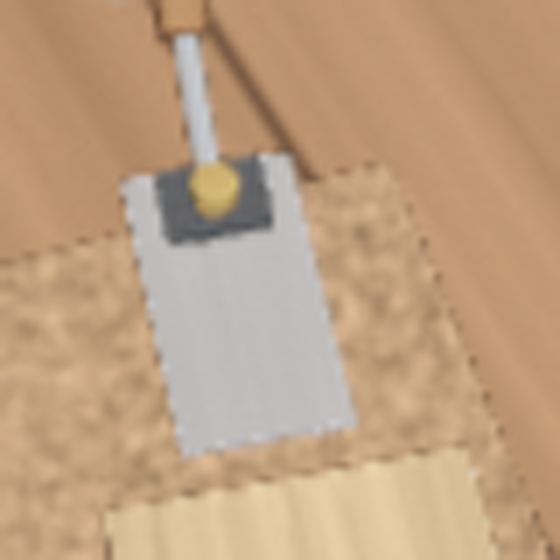

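```bash
python3 -m crank '[{"linear":[0,0,0.03],"rot":[0,0,0],"hand":0}]'| egrep "pos|force"; python3 -c "
from d import *
s=snap('scene'); q=onplane(s,[(183/7+230,453/7+160),(355/7+230,427/7+160)],.0217); print(q.round(4),(q-NE)@PD,(q-NE)@LY)
q=onplane(s,[(107/7+230,512/7+160),(468/7+230,448/7+160)],.0447); print('plq',q.round(4),(q-NE)@PD,(q-NE)@LY)
print(tool().round(4));go(-.03,.0018,0)"
```

```text
tool_pos: [0.4537, -0.1698, 0.055]
force: [0.9, 0.0, -2.6]
[[0.5353 0.0026 0.0217]
 [0.4761 0.0216 0.0217]] [-0.02871884 -0.02654196] [-0.0319057   0.03025365]
plq [[0.5745 0.0233 0.0447]
 [0.4518 0.059  0.0447]] [0.00184409 0.00279643] [-0.06398398  0.06380288]
[[ 6.000e-04 -9.623e-01  2.720e-01  4.538e-01]
 [-9.000e-04  2.720e-01  9.623e-01 -1.698e-01]
 [-1.000e+00 -8.000e-04 -7.000e-04  5.530e-02]
 [ 0.000e+00  0.000e+00  0.000e+00  1.000e+00]]
lin units [-0.01  0.   -0.  ] rot units [ 0.01  0.01 -0.  ]
```

```bash
python3 -m crank '[{"linear":[0.06,0.22,0],"rot":[0,0,0],"hand":0},{"linear":[0.06,0.21,0],"rot":[0,0,0],"hand":0},{"linear":[0,0,0],"rot":[0,0,0],"hand":0}]'| egrep "pos|force"; python3 -c "
from bl import *
print(tool()[:3,3].round(4));go(.015,.002,0);print(monitor.get_obs()['force'])
s=blade();save(s,'s8.png',(230,160,330,260),6)"
```

```text
tool_pos: [0.4615, -0.1421, 0.0554]
force: [-0.5, -0.7, -2.1]
[ 0.4615 -0.1421  0.0554]
lin units [ 0.07  0.26 -0.  ] rot units [ 0.01  0.01 -0.  ]
[-0.47516192 -0.7390761  -2.05295606]
scene 555 tool-x of blade top at mid 0.0316 (nominal .0316) pitch deg (tip up +) -2.39 fit at tip 0.0335 world z mid 0.0236
```

View pics/s8.png

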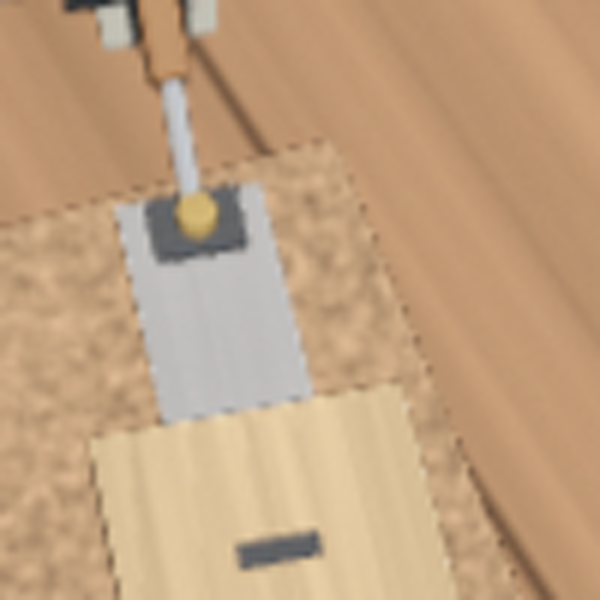

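The blade tip is now at the plaque's edge, at about (240,408) in the crop, and the plaque hasn't moved. I'll insert in small steps.

```bash
python3 -m crank '[{"linear":[0.025,0.09,0],"rot":[0,0,0],"hand":0}]'| egrep "pos|force"; python3 -m crank '[{"linear":[0.025,0.09,0],"rot":[0,0,0],"hand":0}]'| egrep "pos|force";python3 -m crank '[{"linear":[0.025,0.09,0],"rot":[0,0,0],"hand":0},{"linear":[0,0,0],"rot":[0,0,0],"hand":0}]'| egrep "pos|force"; python3 -c "
from bl import *
print(tool()[:3,3].round(4));go(.015,.002,0);print(monitor.get_obs()['force'])
s=snap('scene');save(s,'s9.png',(230,160,330,260),6)"
```

```text
tool_pos: [0.4627, -0.1368, 0.0552]
force: [0.5, -0.0, -2.7]
tool_pos: [0.4643, -0.1311, 0.0552]
force: [0.2, 0.7, -3.0]
tool_pos: [0.466, -0.125, 0.0552]
force: [-0.0, 0.8, -2.5]
[ 0.466  -0.125   0.0552]
lin units [-0.01 -0.02  0.  ] rot units [0.01 0.   0.  ]
[-0.01602092  0.77485099 -2.50299086]
```

View pics/s9.png

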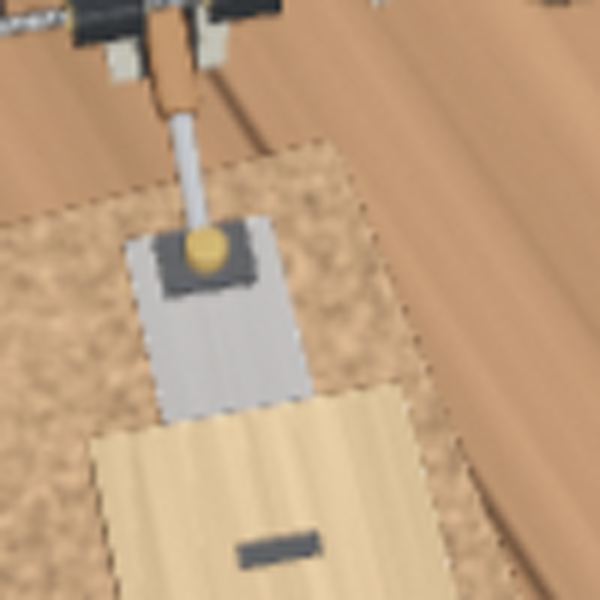

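```bash
python3 -m crank '[{"linear":[0,0,0.08],"rot":[0,0,0],"hand":0},{"linear":[0,0,0.08],"rot":[0,0,0],"hand":0}]'| egrep "pos|force"; python3 -m crank '[{"linear":[0.005,0.02,0.08],"rot":[0,0,0],"hand":0},{"linear":[0.005,0.02,0.08],"rot":[0,0,0],"hand":0}]'| egrep "pos|force";python3 -m crank '[{"linear":[0.005,0.02,0.08],"rot":[0,0,0],"hand":0},{"linear":[0.005,0.02,0.08],"rot":[0,0,0],"hand":0}]'| egrep "pos|force"; python3 -c "
from bl import *
print(tool().round(4));print(monitor.get_obs()['force'],monitor.get_obs()['moment'])
s=blade();save(s,'s10.png',(230,150,340,300),4); save(s,'x.png',(230,150,340,300),5)"
```

```text
tool_pos: [0.4654, -0.1253, 0.0649]
force: [0.0, 0.8, -2.7]
tool_pos: [0.466, -0.1229, 0.0753]
force: [0.0, 1.6, -3.7]
tool_pos: [0.4665, -0.1204, 0.0857]
force: [0.1, 0.8, -3.4]
[[-8.000e-04 -9.620e-01  2.730e-01  4.665e-01]
 [-9.000e-04  2.730e-01  9.620e-01 -1.204e-01]
 [-1.000e+00  5.000e-04 -1.000e-03  8.570e-02]
 [ 0.000e+00  0.000e+00  0.000e+00  1.000e+00]]
[ 0.14691458  0.81291298 -3.38601679] [-0.37791792  0.20372807 -0.0460923 ]
scene 605 tool-x of blade top at mid 0.0426 (nominal .0316) pitch deg (tip up +) 1.17 fit at tip 0.0397 world z mid 0.0436
```

View pics/s10.png

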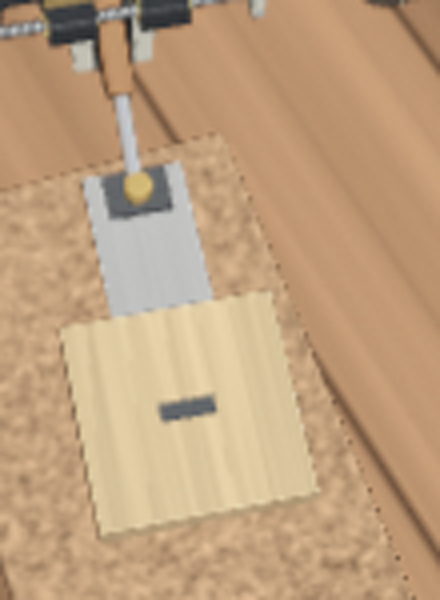

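```bash
cat > bp.py <<'E'
from d import *
def seg():
    s=snap('scene'); im=s['image'].astype(int); P=cloud(s); T=tool()
    q=(P-T[:3,3])@T[:3,:3]
    sat=im.max(2)-im.min(2); 
    m=(sat<25)&(im.max(2)>120)&(q[...,2]>.06)&(q[...,2]<.2)&(abs(q[...,1])<.03)&(q[...,0]>-.02)&(q[...,0]<.12)
    m=cv2.erode(m.astype(np.uint8),np.ones((3,3)))>0
    Q=q[m]; 
    c=np.polyfit(Q[:,2],Q[:,0],1)
    for _ in range(3):
        r=Q[:,0]-np.polyval(c,Q[:,2]); k=abs(r)<2.5*r.std(); Q=Q[k]; c=np.polyfit(Q[:,2],Q[:,0],1)
    print('blade n',len(Q),'z range',Q[:,2].min().round(3),Q[:,2].max().round(3),'x at .10',np.polyval(c,.10).round(4),'pitch in tool',-np.degrees(np.arctan(c[0])).round(2))
    hsv=cv2.cvtColor(s['image'],cv2.COLOR_RGB2HSV)
    return s,P
def plq(s,P,uvbox):
    x0,y0,x1,y1=uvbox; Q=P[y0:y1,x0:x1].reshape(-1,3); Q=Q[~np.isnan(Q).any(1)]
    s_=(Q-NE)@PD; c=np.polyfit(s_,Q[:,2],1); 
    for _ in range(3):
        r=Q[:,2]-np.polyval(c,s_); k=abs(r)<2.5*r.std(); Q=Q[k];s_=s_[k]; c=np.polyfit(s_,Q[:,2],1)
    print('plaque tilt deg',-np.degrees(np.arctan(c[0])).round(2),'top z at s=0',np.polyval(c,0).round(4))
E
python3 - <<'E'
from bp import *
s,P=seg(); plq(s,P,(255,235,295,270))
E
```

```text
blade n 474 z range 0.065 0.158 x at .10 0.0403 pitch in tool -4.54
plaque tilt deg 8.41 top z at s=0 0.0608
```

```bash
python3 -m crank '[{"linear":[0,0,0],"rot":[0,0,0],"hand":0},{"linear":[0,0,0],"rot":[0,0,0],"hand":0},{"linear":[0,0,0],"rot":[0,0,0],"hand":0}]'| egrep "pos|force";  python3 - <<'E'
from bp import *
s,P=seg(); plq(s,P,(255,235,295,270)); print(tool()[:3,3].round(4))
E
```

```text
tool_pos: [0.4667, -0.1204, 0.0857]
force: [0.2, -0.1, -3.0]
blade n 500 z range 0.067 0.157 x at .10 0.0408 pitch in tool -5.59
plaque tilt deg 7.52 top z at s=0 0.059
[ 0.4667 -0.1204  0.0857]
```

```bash
cat > way.py <<'E'
from d import *
import sys
def way(th,pitch,p0,r=.116):
    t=np.radians(th); s=.1309-r*np.cos(t)+.002; h=r*np.sin(t)-.003
    print(th,pitch,p0,end=' '); go(s,h,pitch,p0=p0)
E
python3 - <<'E'
from way import *
way(17,0,-7); way(30,2,-8); way(45,4,-9)
E
```

```text
17 0 -7 lin units [ 0.03  0.05 -0.02] rot units [ 1.36 -0.39  0.01]
30 2 -8 lin units [0.07 0.21 0.27] rot units [ 1.93 -0.55  0.01]
45 4 -9 lin units [0.15 0.49 0.57] rot units [ 2.51 -0.71  0.01]
```

```bash
python3 -m crank '[{"linear":[0.01,0.03,0.04],"rot":[0.5,-0.14,0],"hand":0},{"linear":[0.02,0.05,0.07],"rot":[0.5,-0.14,0],"hand":0},{"linear":[0.02,0.06,0.08],"rot":[0.5,-0.14,0],"hand":0},{"linear":[0.02,0.06,0.08],"rot":[0.5,-0.14,0],"hand":0}]'| egrep "pos|force";  python3 - <<'E'
from bp import *
from way import way
s,P=seg(); plq(s,P,(255,235,295,260)); save(s,'s11.png',(230,150,340,300),4)
for p in (-6,-9,-12): way(30,0,p); way(45,5,p-1)
E
```

```text
tool_pos: [0.4698, -0.1079, 0.1012]
force: [-0.5, -1.2, -3.8]
blade n 487 z range 0.064 0.141 x at .10 0.065 pitch in tool -15.96
plaque tilt deg 14.95 top z at s=0 0.0758
30 0 -6 lin units [0.01 0.01 0.11] rot units [-0.9   0.23 -0.02]
45 5 -7 lin units [0.09 0.27 0.24] rot units [ 0.25 -0.1  -0.02]
30 0 -9 lin units [0.02 0.02 0.11] rot units [-0.32  0.06 -0.02]
45 5 -10 lin units [0.09 0.29 0.25] rot units [ 0.83 -0.26 -0.02]
30 0 -12 lin units [0.02 0.04 0.12] rot units [ 0.25 -0.1  -0.02]
45 5 -13 lin units [0.1  0.3  0.25] rot units [ 1.41 -0.42 -0.03]
```

View pics/s11.png

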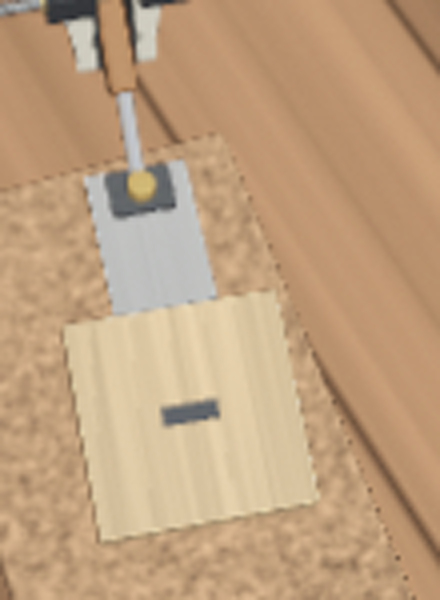

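Run:
```python
from way import *
way(17,-4,-17);way(22,-4,-22); way(30,-2,-25); way(40,0,-27);way(45,2,-27)
print(monitor.get_obs()['joint_pos'].round(1))
```

```text
17 -4 -17 lin units [-0.   -0.06 -0.07] rot units [ 0.45 -0.15 -0.02]
22 -4 -22 lin units [0.02 0.02 0.1 ] rot units [ 1.41 -0.42 -0.03]
30 -2 -25 lin units [0.05 0.13 0.24] rot units [ 2.37 -0.7  -0.03]
40 0 -27 lin units [0.1  0.3  0.42] rot units [ 3.14 -0.91 -0.03]
45 2 -27 lin units [0.12 0.39 0.44] rot units [ 3.53 -1.02 -0.03]
[  1.4  10.2 -27.3 -13.3 -50.2  -8.8]
```

```bash
python3 -m crank '[{"linear":[0.01,0.02,0.08],"rot":[0.6,-0.18,0],"hand":0},{"linear":[0.02,0.05,0.08],"rot":[0.9,-0.26,0],"hand":0},{"linear":[0.02,0.06,0.08],"rot":[0.9,-0.26,0],"hand":0}]'| egrep "pos|force";  python3 - <<'E'
from bp import *
from way import way
s,P=seg(); plq(s,P,(255,235,295,260)); save(s,'s12.png',(230,130,340,300),3.5)
way(30,-2,-27); way(40,0,-27);way(45,2,-27)
E
```

```text
tool_pos: [0.4729, -0.0999, 0.1161]
force: [-0.8, -0.6, -4.7]
blade n 525 z range 0.061 0.122 x at .10 0.0941 pitch in tool -28.13
plaque tilt deg 23.87 top z at s=0 0.1
30 -2 -27 lin units [0.   0.   0.01] rot units [ 0.29 -0.08 -0.05]
40 0 -27 lin units [0.05 0.17 0.18] rot units [ 0.67 -0.19 -0.05]
45 2 -27 lin units [0.07 0.26 0.2 ] rot units [ 1.06 -0.3  -0.05]
```

View pics/s12.png

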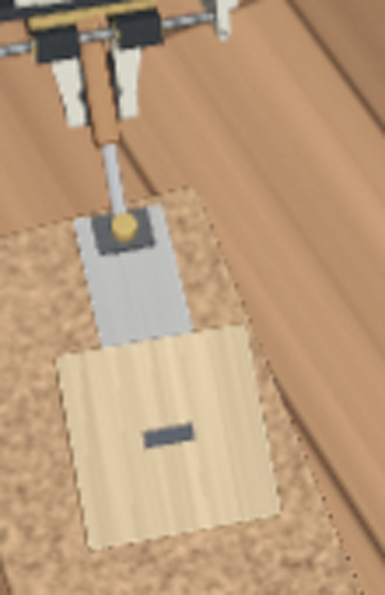

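Run:
```python
from bp import *
s,P=seg(); plq(s,P,(255,240,295,265))
q=onplane(s,[(93/3.5+230,548/3.5+130),(280/3.5+230,512/3.5+130)],.037); print(((q-NE)@PD).round(4),((q-NE)@LY).round(4))
```

```text
blade n 532 z range 0.063 0.125 x at .10 0.0918 pitch in tool -27.28
plaque tilt deg 24.01 top z at s=0 0.1007
[0.1404 0.141 ] [-0.0635  0.0627]
```

The far edge hasn't slid (s=0.141, as predicted), and the handle now rests on the palm, so the droop has stopped at about 28°. I'll carry on along the arc.

```bash
python3 -m crank '[{"linear":[0.015,0.05,0.06],"rot":[0.25,-0.07,0],"hand":0},{"linear":[0.02,0.06,0.06],"rot":[0.25,-0.07,0],"hand":0},{"linear":[0.02,0.06,0.06],"rot":[0.25,-0.07,0],"hand":0},{"linear":[0.02,0.07,0.06],"rot":[0.25,-0.07,0],"hand":0}]'| egrep "pos|force";  python3 - <<'E'
from bp import *
from way import way
s,P=seg(); plq(s,P,(255,240,295,265)); save(s,'s13.png',(230,130,340,300),3.5)
way(40,2,-28); way(45,2,-28);way(60,8,-28);way(75,14,-28)
print(monitor.get_obs()['moment'],monitor.get_obs()['force'])
E
```

```text
tool_pos: [0.4772, -0.0859, 0.1305]
force: [-0.3, -0.9, -3.2]
blade n 505 z range 0.061 0.122 x at .10 0.1002 pitch in tool -29.43
plaque tilt deg 36.45 top z at s=0 0.1457
40 2 -28 lin units [-0.03 -0.09 -0.16] rot units [ 0.28 -0.09 -0.04]
45 2 -28 lin units [ 0.    0.02 -0.04] rot units [ 0.28 -0.09 -0.04]
60 8 -28 lin units [ 0.1   0.37 -0.05] rot units [ 1.43 -0.42 -0.04]
75 14 -28 lin units [ 0.23  0.82 -0.17] rot units [ 2.59 -0.74 -0.04]
[-2.66859797  0.88538128  0.0325388 ] [-0.44696917 -0.24598607 -3.54214759]
```

View pics/s13.png

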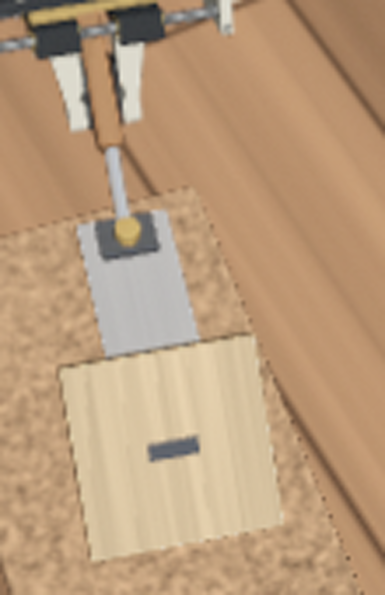

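```bash
sed -i 's/go(s,h,pitch,p0=p0)/go(s,h,pitch,p0=p0,th=.0386)/' way.py
python3 - <<'E'
from way import *
q=onplane(snap('scene'),[(93/3.5+230,559/3.5+130),(283/3.5+230,522/3.5+130)],.0187+.0161); print(((q-NE)@PD).round(4),'pred',.133+.0119)
for a in [(36,-4,-30),(45,0,-30),(55,4,-30),(65,8,-30),(75,12,-30),(85,15,-30)]: way(*a)
E
```

```text
[0.1471 0.1475] pred 0.1449
36 -4 -30 lin units [-0.03 -0.08  0.11] rot units [-0.48  0.12 -0.03]
45 0 -30 lin units [0.01 0.06 0.14] rot units [ 0.29 -0.1  -0.03]
55 4 -30 lin units [0.07 0.27 0.15] rot units [ 1.07 -0.32 -0.03]
65 8 -30 lin units [0.14 0.52 0.11] rot units [ 1.84 -0.53 -0.03]
75 12 -30 lin units [0.23 0.82 0.01] rot units [ 2.61 -0.75 -0.03]
85 15 -30 lin units [ 0.32  1.14 -0.09] rot units [ 3.18 -0.91 -0.03]
```

```bash
python3 -m crank '[{"linear":[0,0,0.09],"rot":[0.2,-0.06,0],"hand":0},{"linear":[0.01,0.04,0.06],"rot":[0.2,-0.06,0],"hand":0},{"linear":[0.015,0.06,0.03],"rot":[0.2,-0.06,0],"hand":0},{"linear":[0.015,0.06,0.02],"rot":[0.2,-0.06,0],"hand":0}]'| egrep "pos|force";  python3 - <<'E'
from bp import *
from way import way
s,P=seg(); plq(s,P,(262,250,295,270)); save(s,'s14.png',(230,130,340,300),3.5)
for a in [(45,0,-30),(55,4,-30),(65,8,-30),(75,12,-30),(85,15,-30)]: way(*a)
E
```

```text
tool_pos: [0.4798, -0.0757, 0.1434]
force: [-0.1, -0.7, -3.2]
blade n 562 z range 0.061 0.127 x at .10 0.1008 pitch in tool -30.41
plaque tilt deg 48.66 top z at s=0 0.207
45 0 -30 lin units [-0.03 -0.12 -0.07] rot units [-0.57  0.16 -0.04]
55 4 -30 lin units [ 0.03  0.09 -0.06] rot units [ 0.2  -0.06 -0.04]
65 8 -30 lin units [ 0.1   0.35 -0.11] rot units [ 0.97 -0.27 -0.04]
75 12 -30 lin units [ 0.18  0.64 -0.2 ] rot units [ 1.74 -0.49 -0.04]
85 15 -30 lin units [ 0.28  0.96 -0.3 ] rot units [ 2.32 -0.65 -0.04]
```

View pics/s14.png

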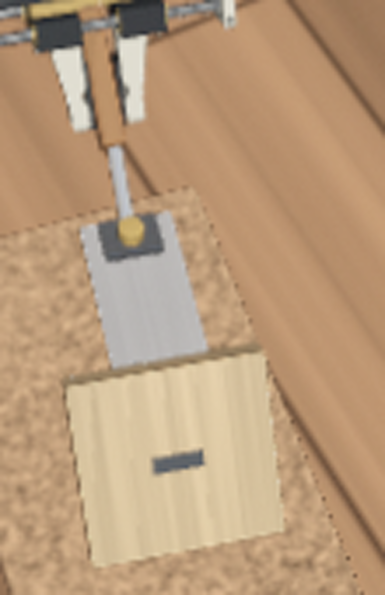

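```bash
python3 -m crank '[{"linear":[0.02,0.07,0.01],"rot":[0.2,-0.06,0],"hand":0},{"linear":[0.02,0.08,0],"rot":[0.25,-0.07,0],"hand":0},{"linear":[0.02,0.08,-0.01],"rot":[0.25,-0.07,0],"hand":0},{"linear":[0.02,0.08,-0.02],"rot":[0.25,-0.07,0],"hand":0}]'| egrep "pos|force";  python3 - <<'E'
from bp import *
from way import way
s,P=seg(); plq(s,P,(262,260,295,275)); save(s,'s15.png',(230,130,340,300),3.5)
q=onplane(s,[(93/3.5+230,567/3.5+130),(285/3.5+230,531/3.5+130)],.0187+.0132); print('prev',((q-NE)@PD).round(4),'pred',.133+.015)
for a in [(65,8,-30),(75,12,-30),(85,15,-30)]: way(*a)
E
```

```text
tool_pos: [0.4853, -0.0556, 0.1422]
force: [-0.4, -0.5, -3.1]
blade n 565 z range 0.061 0.128 x at .10 0.1002 pitch in tool -30.85
plaque tilt deg 61.33 top z at s=0 0.3139
prev [0.1514 0.1529] pred 0.14800000000000002
65 8 -30 lin units [ 0.02  0.01 -0.08] rot units [-0.05  0.02 -0.03]
75 12 -30 lin units [ 0.1   0.3  -0.17] rot units [ 0.72 -0.2  -0.03]
85 15 -30 lin units [ 0.19  0.62 -0.27] rot units [ 1.29 -0.36 -0.03]
```

View pics/s15.png

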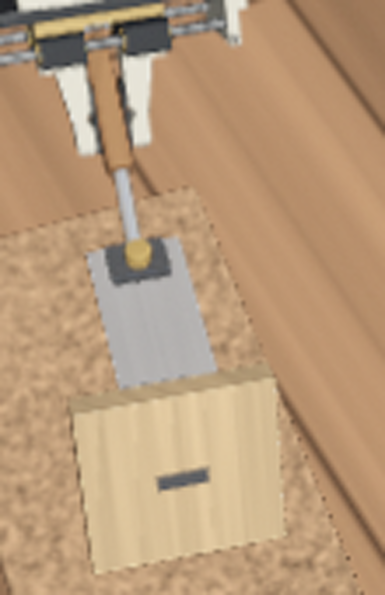

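```bash
python3 -m crank '[{"linear":[0.02,0.08,-0.01],"rot":[0.15,-0.04,0],"hand":0},{"linear":[0.02,0.08,-0.02],"rot":[0.15,-0.04,0],"hand":0},{"linear":[0.02,0.08,-0.02],"rot":[0.15,-0.04,0],"hand":0},{"linear":[0.02,0.08,-0.02],"rot":[0.15,-0.04,0],"hand":0}]'| egrep "pos|force";  python3 - <<'E'
from bp import *
from way import way
s,P=seg(); plq(s,P,(262,270,295,280)); save(s,'s16.png',(230,130,340,300),3.5)
for a in [(75,12,-30),(85,15,-30)]: way(*a)
E
```

```text
tool_pos: [0.4903, -0.0348, 0.1373]
force: [-0.1, -0.2, -2.6]
blade n 542 z range 0.062 0.126 x at .10 0.1002 pitch in tool -30.3
plaque tilt deg 71.1 top z at s=0 0.4866
75 12 -30 lin units [ 0.01 -0.05 -0.1 ] rot units [ 0.06 -0.03 -0.03]
85 15 -30 lin units [ 0.1   0.27 -0.2 ] rot units [ 0.64 -0.19 -0.03]
```

View pics/s16.png

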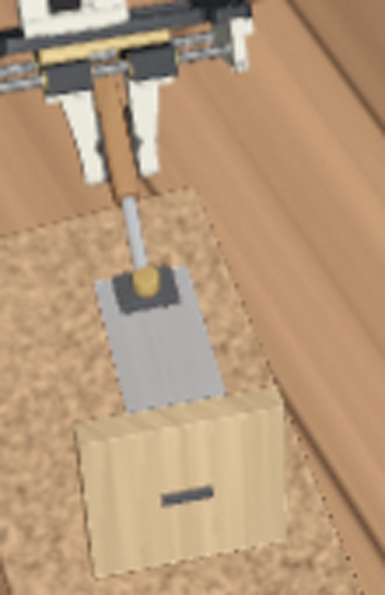

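Tilt is now 71°. I'll push on gently past the balance point, which is at about 81°.

```bash
python3 -m crank '[{"linear":[0.02,0.07,-0.02],"rot":[0.1,-0.03,0],"hand":0},{"linear":[0.02,0.07,-0.02],"rot":[0.1,-0.03,0],"hand":0},{"linear":[0.02,0.07,-0.02],"rot":[0.1,-0.03,0],"hand":0},{"linear":[0.02,0.07,-0.02],"rot":[0.1,-0.03,0],"hand":0}]'| egrep "pos|force";  python3 - <<'E'
from bp import *
s,P=seg(); save(s,'s17.png',(230,130,340,300),3.5)
E
```

```text
tool_pos: [0.4954, -0.0163, 0.132]
force: [0.7, -0.8, -2.2]
blade n 553 z range 0.06 0.128 x at .10 0.1002 pitch in tool -30.36
```

View pics/s17.png

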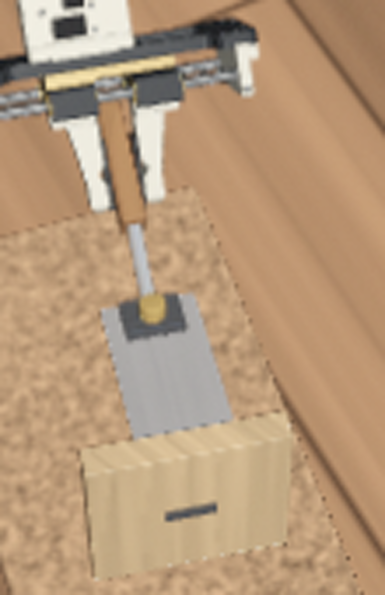

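```bash
python3 -m crank '[{"linear":[0.015,0.06,-0.01],"rot":[0.05,-0.01,0],"hand":0},{"linear":[0.015,0.06,-0.01],"rot":[0.05,-0.01,0],"hand":0},{"linear":[0.015,0.06,-0.01],"rot":[0,0,0],"hand":0},{"linear":[0,0,0],"rot":[0,0,0],"hand":0}]'| egrep "pos|force";  python3 - <<'E'
from bp import *
s,P=seg(); save(s,'s18.png',(230,130,340,330),3)
E
```

```text
tool_pos: [0.4983, -0.0043, 0.1298]
force: [-0.2, 0.5, -1.5]
blade n 611 z range 0.062 0.131 x at .10 0.1005 pitch in tool -30.27
```

View pics/s18.png

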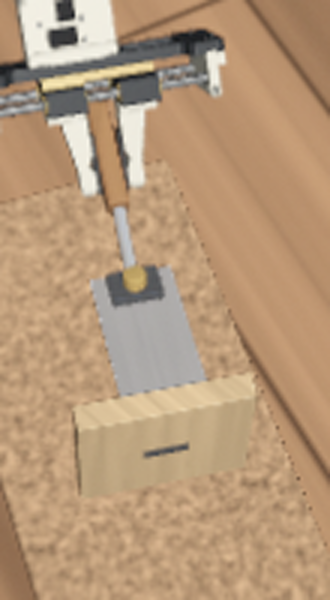

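```bash
python3 -m crank '[{"linear":[0.015,0.06,-0.01],"rot":[0,0,0],"hand":0},{"linear":[0.015,0.06,-0.01],"rot":[0,0,0],"hand":0},{"linear":[0.015,0.06,-0.01],"rot":[0,0,0],"hand":0},{"linear":[0,0,0],"rot":[0,0,0],"hand":0}]'| egrep "pos|force";  python3 - <<'E'
from bp import *
s,P=seg(); save(s,'s19.png',(230,130,340,330),3)
E
```

```text
tool_pos: [0.5012, 0.0071, 0.128]
force: [-0.7, 1.1, -2.7]
blade n 593 z range 0.061 0.13 x at .10 0.1004 pitch in tool -30.29
```

View pics/s19.png

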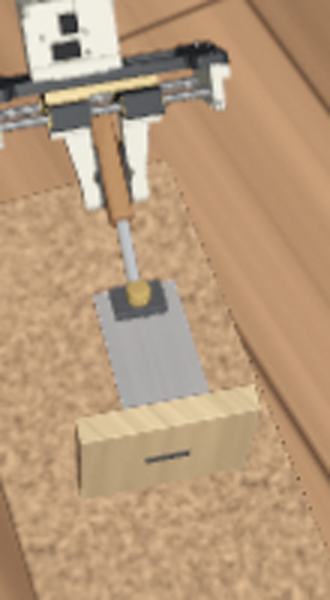

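```bash
python3 -m crank '[{"linear":[0.02,0.07,-0.005],"rot":[0,0,0],"hand":0},{"linear":[0.02,0.07,-0.005],"rot":[0,0,0],"hand":0},{"linear":[0.02,0.07,0],"rot":[0,0,0],"hand":0},{"linear":[0,0,0],"rot":[0,0,0],"hand":0}]'| egrep "pos|force";  python3 - <<'E'
from bp import *
s,P=seg(); save(s,'s20.png',(230,130,340,330),3)
E
```

```text
tool_pos: [0.5052, 0.0208, 0.1279]
force: [-0.7, -0.6, -1.6]
blade n 636 z range 0.061 0.132 x at .10 0.1004 pitch in tool -30.43
```

View pics/s20.png

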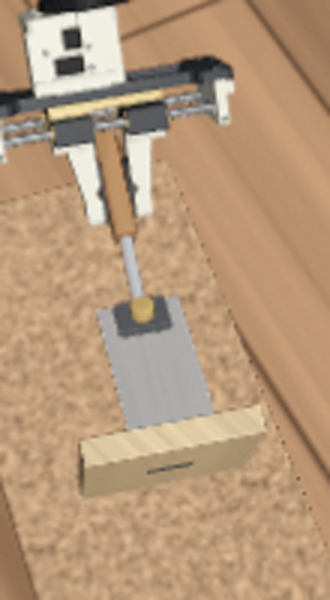

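```bash
python3 -m crank '[{"linear":[0.02,0.06,0],"rot":[0,0,0],"hand":0},{"linear":[0.02,0.06,0],"rot":[0,0,0],"hand":0},{"linear":[0,0,0],"rot":[0,0,0],"hand":0},{"linear":[0,0,0],"rot":[0,0,0],"hand":0}]'| egrep "pos|force";  python3 - <<'E'
from bp import *
s,P=seg(); save(s,'s21.png',(230,130,340,330),3)
E
```

```text
tool_pos: [0.5076, 0.028, 0.1275]
force: [0.3, 0.2, -2.7]
blade n 654 z range 0.062 0.133 x at .10 0.1007 pitch in tool -30.86
```

View pics/s21.png

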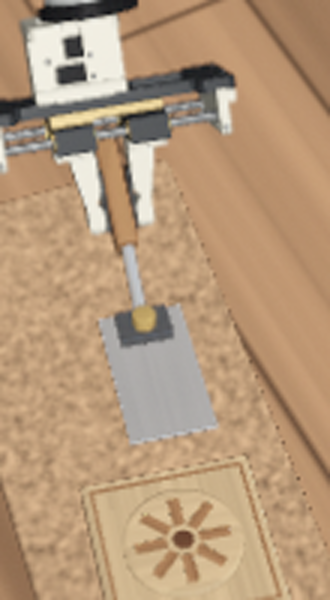

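The plaque lies carved side up, with its rosette at about (182,540) in the crop. Next I'll retreat and lay the lifter down where it started.

```bash
python3 -m crank '[{"linear":[-0.03,-0.1,0.1],"rot":[0,0,0],"hand":0},{"linear":[-0.06,-0.2,0.2],"rot":[0,0,0],"hand":0},{"linear":[-0.08,-0.3,0.2],"rot":[0,0,0],"hand":0},{"linear":[-0.08,-0.3,0.1],"rot":[0,0,0],"hand":0},{"linear":[0,0,0],"rot":[0,0,0],"hand":0}]'| egrep "pos|force|clock"
cat > lay.py <<'E'
from d import *
def lay(p0,th,h,fx=(-.035,.9994,0),tip=(.4505,-.1605)):
    X=np.array(fx);X/=np.linalg.norm(X); Y=np.array([-X[1],X[0],0]); a=np.radians(-p0)
    x=np.cos(a)*X+np.sin(a)*np.array([0,0,1]); z=np.cross(x,Y); R=np.c_[-z,Y,x]
    v=np.array([th+.019,.1866]); b=np.radians(p0); f=v[0]*np.cos(b)-v[1]*np.sin(b); g=v[0]*np.sin(b)+v[1]*np.cos(b)
    P=np.array([tip[0],tip[1],h])-R@np.array([f-.019,0,g]); print(P.round(4)); delta(P,R)
E
python3 - <<'E'
from lay import *
from bp import seg
seg(); lay(-30.5,.0386,.08); print(tool().round(3), monitor.get_obs()['joint_pos'].round(1))
s=snap('top'); save(s,'t22.png',None,1.4)
E
```

```text
clock: 17.75
tool_pos: [0.4915, -0.0308, 0.1668]
force: [-0.0, 0.0, -2.5]
blade n 602 z range 0.061 0.133 x at .10 0.1003 pitch in tool -30.59
[ 0.4567 -0.3373  0.1212]
lin units [-0.58 -5.12 -0.76] rot units [-2.77  0.34  3.51]
[[ 0.189 -0.963  0.192  0.492]
 [ 0.673  0.269  0.688 -0.03 ]
 [-0.715 -0.001  0.699  0.167]
 [ 0.     0.     0.     1.   ]] [-19.2  14.4 -14.  -47.1 -72.4  23.1]
```

View pics/t22.png

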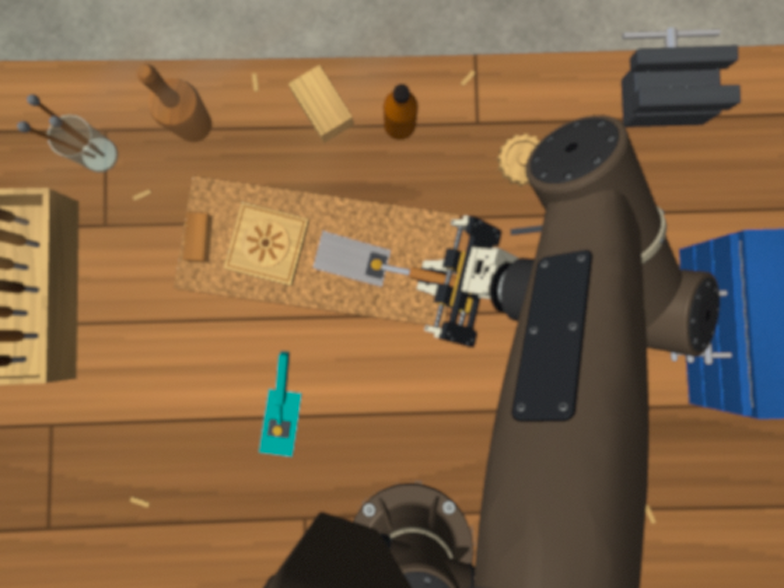

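Run:
```python
from bp import *
for n in ['top','scene']:
    s=snap(n); P=cloud(s); im=s['image'].astype(int)
    m=(im[...,2]>im[...,0]+40)&(im[...,2]>im[...,1]+25); m&=(P[...,1]<-.4)&(P[...,0]<.62)
    Q=P[m]; print(n,len(Q),np.percentile(Q,[1,50,99],axis=0).round(3))
    # silver handles near cabinet
T=tool(); R=T[:3,:3]; p0=np.radians(-30.5)
s=snap('scene'); P=cloud(s); im=s['image']
print('handles',P[40:80,195:245].reshape(-1,3)[:,1].max())
# arm parts with y low & z<0.4 from top
s=snap('top');P=cloud(s);m=(P[...,2]>.15)&(P[...,1]<-.2)&(P[...,0]>0.25); Q=P[m];
for y in np.arange(-.6,-.2,.05):
    k=(Q[:,1]>y)&(Q[:,1]<y+.05); 
    if k.sum(): print(round(y,2),k.sum(),np.percentile(Q[k],[2,98],axis=0).round(2).tolist())
```

```text
top 7240 [[ 0.256 -0.601  0.033]
 [ 0.395 -0.544  0.189]
 [ 0.544 -0.528  0.203]]
scene 4952 [[ 0.376 -1.789 -0.631]
 [ 0.499 -0.542  0.145]
 [ 0.553 -0.526  0.204]]
handles nan
-0.6 2834 [[0.26, -0.6, 0.2], [0.54, -0.55, 0.2]]
-0.55 2832 [[0.26, -0.55, 0.15], [0.54, -0.52, 0.2]]
-0.5 66 [[0.34, -0.5, 0.16], [0.37, -0.49, 0.17]]
-0.4 37 [[0.39, -0.36, 0.45], [0.44, -0.35, 0.46]]
-0.35 1032 [[0.37, -0.35, 0.46], [0.46, -0.3, 0.51]]
-0.3 2040 [[0.37, -0.3, 0.46], [0.49, -0.25, 0.54]]
-0.25 1332 [[0.43, -0.25, 0.52], [0.54, -0.2, 0.61]]
```

Run:
```python
from bp import *
s=snap('scene'); save(s,'s23.png',None,1.4)
```

```text
(no output)
```

View pics/s23.png

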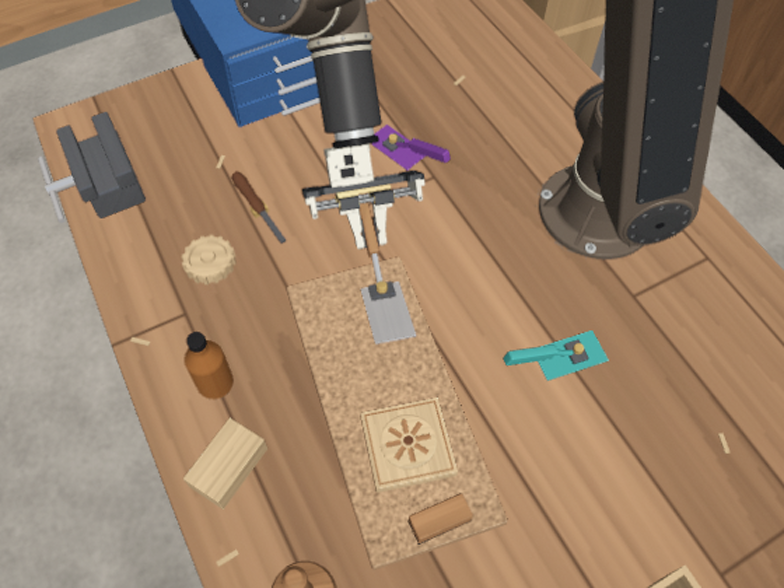

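Run:
```python
from lay import *
s=snap('scene'); P=cloud(s); hsv=cv2.cvtColor(s['image'],cv2.COLOR_RGB2HSV)
m=(hsv[...,0]>130)&(hsv[...,0]<160)&(hsv[...,1]>100)&(P[...,1]>-.5); Q=P[m]; print('purple',len(Q),np.percentile(Q,[1,50,99],axis=0).round(3))
print('gouge tip',onplane(s,[(283/1.4,241/1.4)],.01))
lay(-30.5,.0386,.08,fx=(.5,.866,0),tip=(.50,-.14))
```

```text
purple 683 [[ 0.232 -0.395 -0.002]
 [ 0.267 -0.294  0.006]
 [ 0.317 -0.203  0.087]]
gouge tip [[ 0.5878112  -0.21548387  0.01      ]]
[ 0.4115 -0.2932  0.1212]
lin units [-1.33 -4.41 -0.74] rot units [-2.57  1.07 -2.88]
```

```bash
python3 -m crank '[{"linear":[-0.08,-0.3,0],"rot":[-0.2,0.1,-0.25],"hand":0},{"linear":[-0.11,-0.45,0],"rot":[-0.26,0.11,-0.29],"hand":0},{"linear":[-0.11,-0.45,0],"rot":[-0.26,0.11,-0.29],"hand":0},{"linear":[-0.11,-0.45,0],"rot":[-0.26,0.11,-0.29],"hand":0},{"linear":[-0.11,-0.45,0],"rot":[-0.26,0.11,-0.29],"hand":0},{"linear":[-0.11,-0.45,0],"rot":[-0.26,0.11,-0.29],"hand":0},{"linear":[-0.11,-0.45,0],"rot":[-0.26,0.11,-0.29],"hand":0},{"linear":[-0.11,-0.45,0],"rot":[-0.26,0.11,-0.29],"hand":0},{"linear":[-0.11,-0.45,0],"rot":[-0.26,0.11,-0.29],"hand":0},{"linear":[-0.08,-0.3,0],"rot":[-0.2,0.1,-0.25],"hand":0},{"linear":[0,0,0],"rot":[0,0,0],"hand":0}]'| egrep "pos|force|clock"
python3 - <<'E'
from lay import *
lay(-30.5,.0386,.03,fx=(.5,.866,0),tip=(.515,-.145))
s=snap('scene'); save(s,'s24.png',(150,60,370,240),3.4)
E
```

```text
clock: 19.52
tool_pos: [0.4234, -0.2992, 0.1656]
force: [0.8, 0.5, -3.5]
[ 0.4265 -0.2982  0.0712]
lin units [ 0.05  0.02 -1.57] rot units [ 0.08 -0.1   0.16]
```

View pics/s24.png

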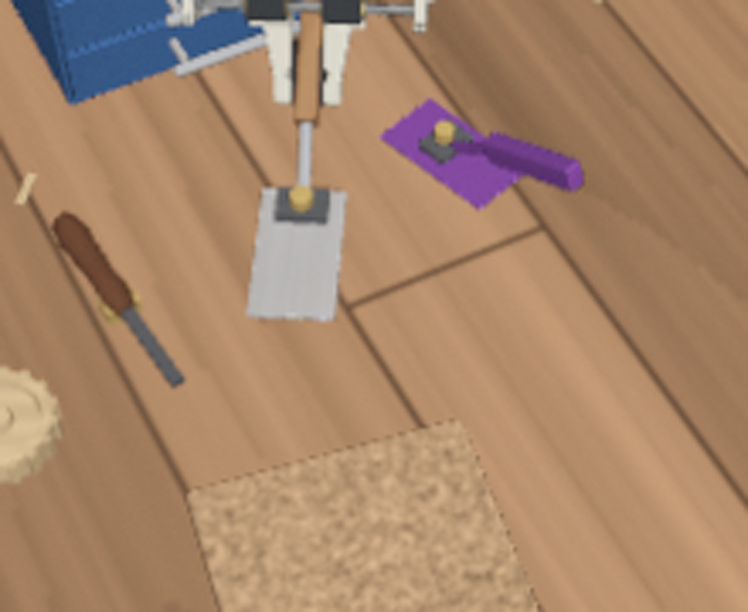

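```bash
python3 -m crank '[{"linear":[0.02,0.02,-0.3],"rot":[0.08,-0.1,0.16],"hand":0},{"linear":[0.02,0,-0.4],"rot":[0,0,0],"hand":0},{"linear":[0,0,-0.4],"rot":[0,0,0],"hand":0},{"linear":[0,0,-0.3],"rot":[0,0,0],"hand":0},{"linear":[0,0,-0.15],"rot":[0,0,0],"hand":0},{"linear":[0,0,0],"rot":[0,0,0],"hand":0}]'| egrep "pos|force|clock"
cat > bw.py <<'E'
from bp import *
def bw():
    s,P=seg(); T=tool(); im=s['image'].astype(int); q=(P-T[:3,3])@T[:3,:3]; sat=im.max(2)-im.min(2)
    m=(sat<25)&(im.max(2)>120)&(q[...,2]>.06)&(q[...,2]<.2)&(abs(q[...,1])<.03)&(q[...,0]>-.02)&(q[...,0]<.14)
    m=cv2.erode(m.astype(np.uint8),np.ones((3,3)))>0; Q=P[m]
    f=np.array([T[0,2],T[1,2]]);f/=np.linalg.norm(f); a=(Q[:,:2]-T[:2,3])@f; g=(Q[:,:2]-T[:2,3])@np.array([-f[1],f[0]])
    A=np.c_[a,g,np.ones(len(a))]; c=np.linalg.lstsq(A,Q[:,2],rcond=None)[0]
    print('world pitch',np.degrees(c[0]).round(2),'roll',np.degrees(c[1]).round(2),'z at a=.08,.18',(c[0]*.08+c[2]).round(4),(c[0]*.18+c[2]).round(4),'a range',np.percentile(a,[1,99]).round(3)); return s
E
python3 - <<'E'
from bw import *
from lay import *
s=bw(); lay(-30.5,.0386,.0,fx=(.5,.866,0),tip=(.515,-.145)); save(s,'s25.png',(150,60,370,240),3.4)
E
```

```text
clock: 20.32
tool_pos: [0.4277, -0.2944, 0.0706]
force: [-0.2, 0.0, -2.1]
blade n 427 z range 0.063 0.13 x at .10 0.101 pitch in tool -29.74
world pitch 0.47 roll -0.27 z at a=.08,.18 0.0348 0.0356 a range [0.098 0.173]
[ 0.4265 -0.2982  0.0412]
lin units [-0.02 -0.06 -0.5 ] rot units [-0.02  0.04 -0.05]
```

View pics/s25.png

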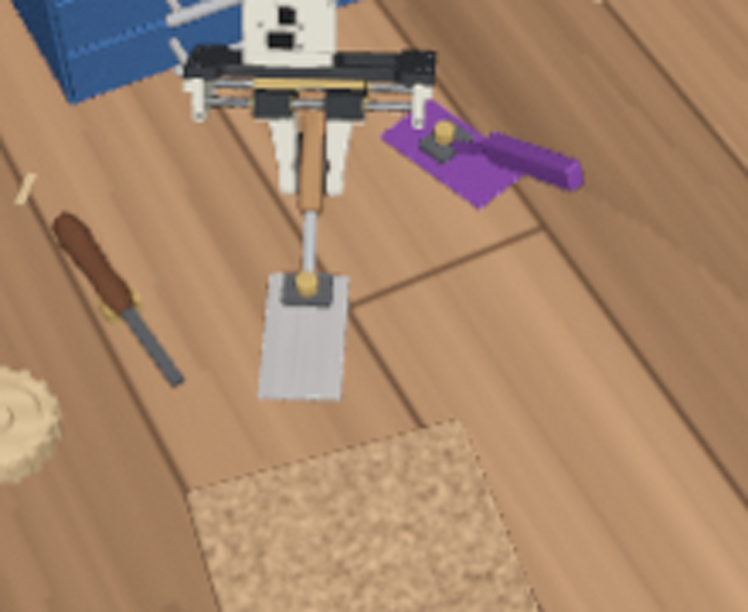

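Run:
```python
from bw import *
s=snap('scene');P=cloud(s)
f=lambda u,v:P[int(v/3.4+60),int(u/3.4+150)].round(3)
for n,u in dict(bodyend=(433,65),bodylow=(420,118),body2=(420,85),knob=(444,130),pclamp=(440,148),phandle=(490,150),phend=(570,175)).items(): print(n,f(*u))
q=proj(s,np.array([[.4277,-.2944,.07]]));
```

```text
bodyend [ 0.325 -0.285  0.173]
bodylow [ 0.351 -0.258  0.153]
body2 [ 0.347 -0.266  0.178]
knob [ 0.281 -0.345  0.023]
pclamp [ 0.289 -0.338  0.013]
phandle [ 0.269 -0.285  0.05 ]
phend [ 0.243 -0.206  0.084]
```

Body clearance over the purple decoy is ample. I'll lower the lifter to the bench.

```bash
python3 -m crank '[{"linear":[0,-0.12,-0.25],"rot":[0,0,0],"hand":0},{"linear":[0,0,-0.2],"rot":[0,0,0],"hand":0}]'| egrep "pos|force|clock";python3 -m crank '[{"linear":[0,0,-0.04],"rot":[0,0,0],"hand":0}]'| egrep "pos|force|clock";python3 -m crank '[{"linear":[0,0,-0.04],"rot":[0,0,0],"hand":0}]'| egrep "pos|force|clock"
python3 - <<'E'
from bw import *
s=bw()
E
```

```text
clock: 20.68
tool_pos: [0.4291, -0.3036, 0.045]
force: [0.2, 0.7, -3.1]
clock: 20.8
tool_pos: [0.4287, -0.3034, 0.0414]
force: [0.9, 0.4, -2.5]
clock: 20.92
tool_pos: [0.4287, -0.3035, 0.0388]
force: [-1.5, -3.8, 5.4]
blade n 408 z range 0.063 0.132 x at .10 0.0999 pitch in tool -29.65
world pitch 0.49 roll -0.14 z at a=.08,.18 0.0034 0.0042 a range [0.098 0.173]
```

Contact felt (5.4 N), with the blade flat at z≈0.003. I'll release and back off along the tool axis.

```bash
python3 -m crank '[{"linear":[0,0,0],"rot":[0,0,0],"hand":0.3},{"linear":[0,0,0],"rot":[0,0,0],"hand":0.6},{"linear":[0,0,0],"rot":[0,0,0],"hand":0.6},{"linear":[0,0,0],"rot":[0,0,0],"hand":0.6}]'| egrep "pos|force|clock|open"
python3 - <<'E'
from bw import *
print(tool().round(3)); s=bw(); save(s,'s26.png',(150,60,370,240),3.4); print(-tool()[:3,0].round(2))
E
```

```text
clock: 21.48
tool_pos: [0.4294, -0.3035, 0.0401]
force: [0.1, 0.1, 0.6]
opening: 0.0496
[[ 0.259 -0.868  0.423  0.429]
 [ 0.44   0.496  0.749 -0.304]
 [-0.86  -0.008  0.51   0.04 ]
 [ 0.     0.     0.     1.   ]]
blade n 391 z range 0.061 0.131 x at .10 0.1013 pitch in tool -29.5
world pitch 0.45 roll -0.27 z at a=.08,.18 0.0036 0.0044 a range [0.098 0.174]
[-0.26 -0.44  0.86]
```

View pics/s26.png

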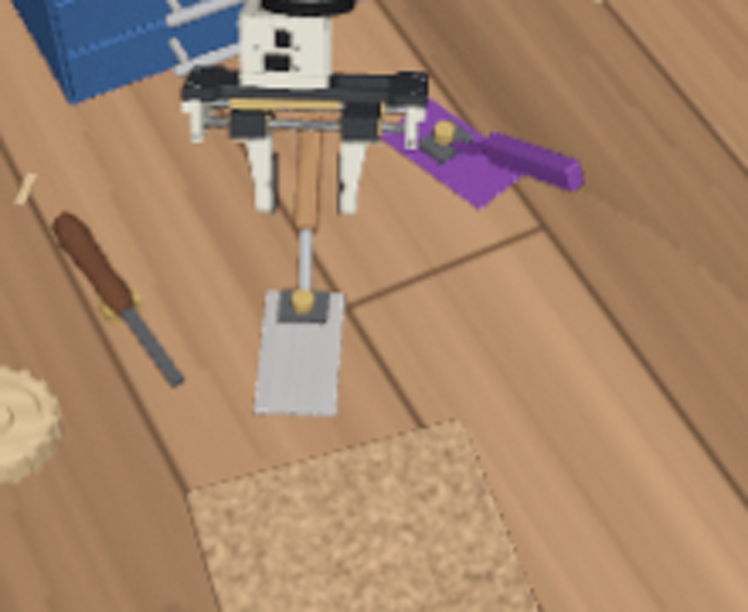

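```bash
python3 -m crank '[{"linear":[-0.03,-0.05,0.1],"rot":[0,0,0],"hand":0.7},{"linear":[-0.06,-0.1,0.2],"rot":[0,0,0],"hand":0.7},{"linear":[-0.06,-0.1,0.3],"rot":[0,0,0],"hand":0.7},{"linear":[0,0,0.5],"rot":[0,0,0],"hand":0.7},{"linear":[0,0,0.6],"rot":[0,0,0],"hand":0.7},{"linear":[0,0,0.6],"rot":[0,0,0],"hand":0.7},{"linear":[0,0,0.6],"rot":[0,0,0],"hand":0.7},{"linear":[0,0,0],"rot":[0,0,0],"hand":0.7},{"linear":[0,0,0],"rot":[0,0,0],"hand":0.7}]'| egrep "pos|force|clock|open"
python3 - <<'E'
from h import *
s=snap('scene'); save(s,'s27.png',None,1.4)
s=snap('top'); save(s,'t27.png',None,1.4)
E
```

```text
clock: 22.65
tool_pos: [0.4172, -0.3227, 0.229]
force: [-0.0, 0.1, 0.2]
opening: 0.0614
```

View pics/s27.png

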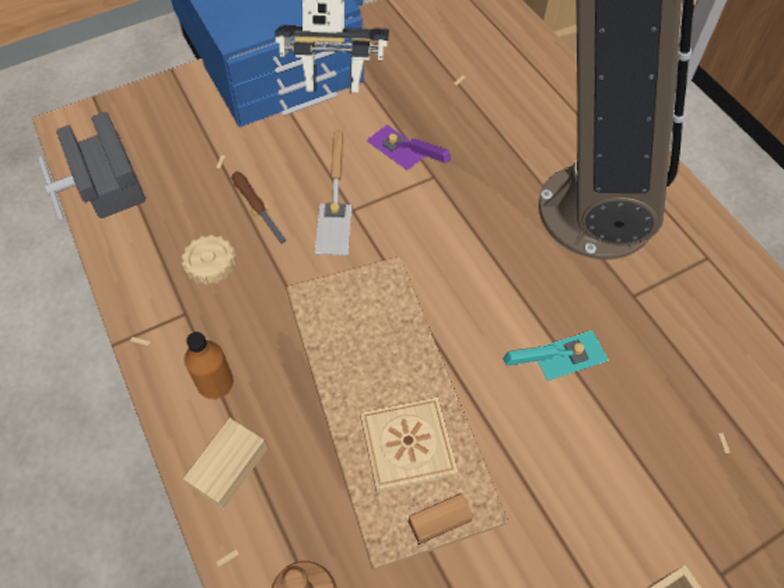

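View pics/t27.png

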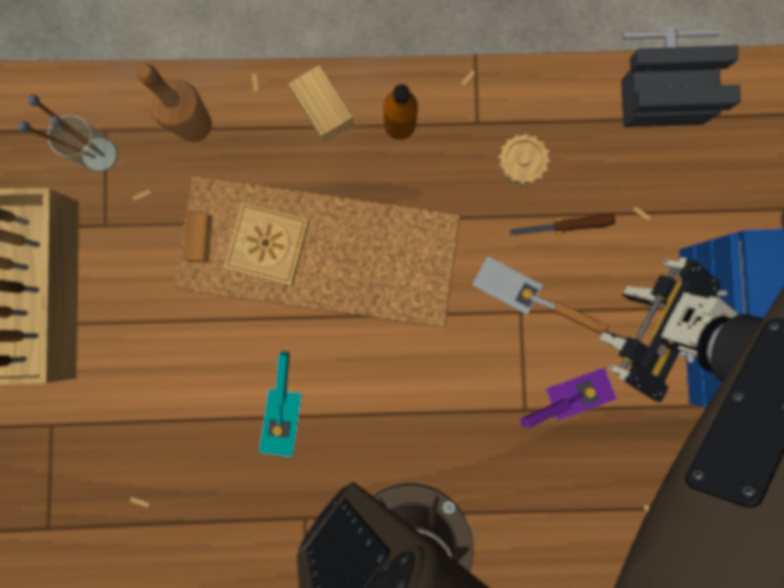

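Everything looks right: plaque at (408,440) carved side up, lifter at (335,195) on the bench clear of the board. One numeric check, then hand in.

Run:
```python
from bp import *
a=cv2.imread('pics/scene0.png').astype(int); s=snap('scene'); b=s['image'][:,:,::-1].astype(int)
for n,(x0,y0,x1,y1) in dict(block=(285,345,345,395),gouge=(160,118,208,178),wheel=(125,165,172,205)).items(): print(n,abs(a-b)[y0:y1,x0:x1].mean().round(2))
P=cloud(s)
def fit(Q):
    Q=Q.reshape(-1,3);A=np.c_[Q[:,:2],np.ones(len(Q))];c=np.linalg.lstsq(A,Q[:,2],rcond=None)[0];print(c[:2].round(3),np.median(Q[:,2]).round(4))
fit(P[296:340,272:312]); 
bl=P[150:174,232:246]; fit(bl)
d=s['depth']; q=onplane(s,[(361/1.4,411/1.4),(438/1.4,399/1.4),(457/1.4,468/1.4),(379/1.4,486/1.4)],.0387); print(q[:,:2].round(3).tolist())
```

```text
block 1.01
gouge 0.88
wheel 0.83
 ** On entry to DLASCL parameter number  4 had an illegal value
 ** On entry to DLASCL parameter number  4 had an illegal valueTraceback (most recent call last):
  File "<stdin>", line 7, in <module>
  File "<stdin>", line 6, in fit
    x, resids, rank, s = _umath_linalg.lstsq(a, b, rcond,
                         ~~~~~~~~~~~~~~~~~~~^^^^^^^^^^^^^
                                             signature=signature)
                                             ^^^^^^^^^^^^^^^^^^^^
    raise LinAlgError("SVD did not converge in Linear Least Squares")
numpy.linalg.LinAlgError: SVD did not converge in Linear Least Squares
```

Run:
```python
from bp import *
s=snap('scene'); P=cloud(s)
def fit(Q):
    Q=Q.reshape(-1,3);Q=Q[~np.isnan(Q).any(1)];A=np.c_[Q[:,:2],np.ones(len(Q))];c=np.linalg.lstsq(A,Q[:,2],rcond=None)[0];print('slopes',c[:2].round(3),'z',np.median(Q[:,2]).round(4))
fit(P[296:340,272:312]); fit(P[158:178,232:246])
q=onplane(s,[(361/1.4,411/1.4),(438/1.4,399/1.4),(457/1.4,468/1.4),(379/1.4,486/1.4)],.0387); print(q[:,:2].round(3).tolist())
print(ticket.close_job())
```

```text
slopes [-0.003 -0.022] z 0.0432
slopes [0.007 0.   ] z 0.0037
[[0.617, 0.174], [0.496, 0.214], [0.528, 0.329], [0.649, 0.297]]
the job is handed in; nothing more can be done
None
```

The plaque lies carved side up on the cork board, the lifter is laid down and released on the bench off the board, and the job is handed in. It took about 23 s of the 64 s allowed. The hand-in reported no verdict.

I took the steel lifter by its handle, slid the blade about 14 mm under the plaque's near edge, and tipped the plaque over its far edge.

**Last checks:**
- **Plaque:** it lies within the board. A rough plane fit gave tilts of 0.2° and 1.3°, with the carving's relief included in the fit. It clears the sanding block.
- **Lifter:** the blade is level, with its top at about 3.7 mm. It lies about 20–30 mm off the board, turned from where it started.
- **Bystanders:** the gouge, sanding block and wheel look the same as in the first scene picture, with only noise-level differences.
- **Robot:** it ended clear of everything. The wrist readings I saw stayed within a few newtons.

**What did not go to plan:**
- **Lifter turned in the grip:** under the plaque's weight it rotated about 30° before it stopped, probably with the handle against the palm. I tilted the tool to make up for it and laid the lifter flat from that grip.
- **Far edge crept:** in the pictures it slid roughly 3–4 mm on the cork while the plaque was tilting. That is close to the measuring error, and by then the plaque stood on its edge, not on the carving.

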